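Pin a training arm's link into its clevis and sort the spare hardware

TASK

Couple the training arm's flat link to the clevis bracket: slide its holed end fully home into the slot, then put the thick pivot pin down through the bracket and link in the hole nearest the closed end, and after it the thinner lock pin through the other hole, both with their collars flat on the bracket's plate. Also clear up the loose hardware: every gear goes in the square tray and every standoff in the long tray. Leave the other things on the bench where they are.

Things in the scene. Friction and masses are not known exactly. Their poses are not given: they have to be found in the camera images.
- bracket: Fixed grey painted steel clevis bracket. Origin on the bench under its pivot hole; x from open mouth to closed end, y across, z up. Lower block (top at z = 40 mm) and upper plate (z = 54 to 62 mm), x = -56 to +30 mm, y = +-27 mm, leave a slot 14 mm high, 33 mm wide, closed by a stop at x = +18.5 mm. Pivot hole (14 mm) at x = 0 and lock hole (10.5 mm) at x = -36 mm go through plate and block.
- pivot_hole (a point): Centre of the 14 mm pivot hole at the top face of the bracket's upper plate (62 mm above the bench); axes as the bracket's.
- lock_hole (a point): Centre of the 10.5 mm lock hole at the top face of the bracket's upper plate, 36 mm towards the mouth from the pivot hole; axes as the bracket's.
- mouth (a point): Centre of the slot floor at the mouth (bracket x = -56 mm, 40 mm above the bench); axes as the bracket's. Outside it flared side guides 54 mm high, opening to 53 mm between them, reach 21 mm out, and a narrow porch 20 mm wide, level with the slot floor, reaches 58 mm out, to carry the link's tail.
- link: Loose flat aluminium link bar, 160 x 30 x 10 mm, about 0.12 kg, lying flat. Pivot eye (14.5 mm) 18 mm and lock eye (11.5 mm) 54 mm from the holed end; black sleeve at the other end. Origin at the underside on the pivot eye's axis; x towards the holed end (bar spans x = -142 to +18 mm), z up. Home: flat on the slot floor, x along the bracket's x, holed end at the stop, eyes under the holes.
- link_lock_eye (a point): The link's lock eye, at the underside, 36 mm from the pivot eye along -x.
- rack: Fixed wooden pin rack 130 x 52 x 45 mm, long side along its x; two 14 mm holes 32 mm either side of its centre, a pin in each, in either order. Origin under its centre, on the bench.
- pivot_pin: Loose pivot pin standing in the rack: steel shank 12 mm thick, 38 mm long, the last 10 mm tapered to 4 mm; collar 28 mm wide, 4 mm thick; above it an upright black knob 22 mm in diameter, 26 mm tall. About 50 g. Origin on the axis at the collar's underside; z up along the knob. Seated when the collar rests on the bracket's upper plate.
- lock_pin: Loose lock pin standing in the rack (a little loose there): steel shank 8 mm thick, 38 mm long, last 10 mm tapered to 3 mm; collar 22 mm wide, 4 mm thick; black knob 15 mm in diameter, 26 mm tall. Origin on the axis at the underside of the collar; z up along the knob.
- gear0: Steel gear, may be absent: toothed wheel 50 mm across over the teeth, 8 mm thick, with a central hub 18 mm in diameter rising to 26 mm above its underside. Origin at the centre of its underside, z up along the hub.
- gear1: Steel gear, may be absent: toothed wheel 50 mm across over the teeth, 8 mm thick, with a central hub 18 mm in diameter rising to 26 mm above its underside. Origin at the centre of its underside, z up along the hub.
- gear2: Steel gear, may be absent: toothed wheel 50 mm across over the teeth, 8 mm thick, with a central hub 18 mm in diameter rising to 26 mm above its underside. Origin at the centre of its underside, z up along the hub.
- standoff0: Steel standoff, may be absent: square bar 55 x 14 x 14 mm lying along its x. Origin at the centre of its underside.
- standoff1: Steel standoff, may be absent: square bar 55 x 14 x 14 mm lying along its x. Origin at the centre of its underside.
- standoff2: Steel standoff, may be absent: square bar 55 x 14 x 14 mm lying along its x. Origin at the centre of its underside.
- square_tray: Fixed grey open tray for the gears, 130 x 130 mm outside, 35 mm tall, walls and floor 4 to 5 mm thick. Origin under its centre, on the bench.
- long_tray: Fixed grey open tray for the standoffs, 160 (its x) x 90 (its y) mm outside, 35 mm tall, walls and floor 4 to 5 mm thick. Origin under its centre, on the bench.
- screwdriver: Bystander: screwdriver, 180 mm long, lying on the bench. Leave it alone.
- spool: Bystander: small metal spool, 54 mm wide, 40 mm tall, standing. Leave it alone.
- meter: Bystander: black hand-held multimeter, 160 x 78 x 34 mm, lying on its back. Leave it alone.
- tape_roll: Bystander: roll of black tape, 60 mm across, 19 mm tall, lying flat. Leave it alone.
- wrench: Bystander: wrench, 150 mm long, lying. Leave it alone.
- breadboard: Bystander: small white breadboard, 85 x 55 x 9 mm. Leave it alone.

How it is judged:
On the way, in this order (a step that is already met when the one before it is completed fails the run):
1. the link is home in the bracket's slot, its pivot eye under the pivot hole (horizontal distance between link and pivot_hole below 0.006 m and z of link in the frame of bracket between 0.036 and 0.048 m and angle between the x axis of link and the x axis of bracket, either way round below 0.1 rad), for 0.2 s.
2. the pivot pin is fully down through the pivot hole and the link (all of step 1 and horizontal distance between pivot_pin and pivot_hole below 0.005 m and z of pivot_pin in the frame of pivot_hole between -0.004 and 0.004 m and angle between pivot_pin's own z axis and vertical below 0.12 rad), for 0.2 s.
3. the lock pin is fully down through the lock hole and the link (all of step 1 and horizontal distance between lock_pin and lock_hole below 0.005 m and z of lock_pin in the frame of lock_hole between -0.004 and 0.004 m and angle between lock_pin's own z axis and vertical below 0.12 rad), for 0.2 s.
At the end, for the whole second after the job is handed in: Link home: pivot eye within 6 mm of the pivot hole axis, in line within 0.1 rad. Both pins upright in their own holes, within 5 mm of the axis, collar within 4 mm of the plate. Every gear present rests in the square tray, every standoff present in the long tray (all of step 3 and horizontal distance between pivot_pin and pivot_hole below 0.005 m and z of pivot_pin in the frame of pivot_hole between -0.004 and 0.004 m and angle between pivot_pin's own z axis and vertical below 0.12 rad and x of gear0 in the frame of square_tray between -0.061 and 0.061 m and y of gear0 in the frame of square_tray between -0.061 and 0.061 m and z of each of gear0, gear1, gear2 in the frame of square_tray below 0.05 m and linear speed of each of gear0, gear1, gear2, standoff0, standoff1, standoff2 below 0.03 m/s and x of gear1 in the frame of square_tray between -0.061 and 0.061 m and y of gear1 in the frame of square_tray between -0.061 and 0.061 m and x of gear2 in the frame of square_tray between -0.061 and 0.061 m and y of gear2 in the frame of square_tray between -0.061 and 0.061 m and x of standoff0 in the frame of long_tray between -0.076 and 0.076 m and y of standoff0 in the frame of long_tray between -0.041 and 0.041 m and z of each of standoff0, standoff1, standoff2 in the frame of long_tray below 0.05 m and x of standoff1 in the frame of long_tray between -0.076 and 0.076 m and y of standoff1 in the frame of long_tray between -0.041 and 0.041 m and x of standoff2 in the frame of long_tray between -0.076 and 0.076 m and y of standoff2 in the frame of long_tray between -0.041 and 0.041 m); the robot touches nothing.
It fails at once if a bystander is moved by more than 4 cm (distance of any of screwdriver, spool, meter, tape_roll, wrench, breadboard from where it was at the start of the episode above 0.04 m).
Of gear0, standoff0, gear1, standoff1, gear2, standoff2 only 4 to 6 are there at a start; the rules pass over those that are not, and their reading is None.
At some moment in a run one of gear0, standoff0, gear1, standoff1, gear2, standoff2 may be knocked a few centimetres aside while the robot is not near it.
It also fails if it takes over 210 s, if anything falls off the work surface, if the arm or the gripper's body presses on something with over 40 N, if the wrist force passes 120 N, or if a joint passes its speed limit or range.

ROBOT

A 6-joint arm with a two-finger parallel gripper is mounted at the origin on the work surface. World frame = base frame: x ahead of the robot, y to its left, z up, the work surface at z = 0. Lengths are in m, angles in rad, forces in N, time in s.
With the tool pointing down it reaches from about 0.25 to 0.725 m from the base axis. Payload 4 kg.
Tool frame: the origin (TCP) lies midway between the tips of the shut fingers; the grasp point (between the pads) lies bot.pinch_z behind it (bot.pinch_z is the distance from the TCP to the grasp point, in m); z points along the fingers, y is the direction in which the jaws open and shut (so a half turn about z gives the same grasp; the last joint's range is limited). The gripper opens to 85 mm and grips with 20 to 120 N. Pads are 22 mm wide; open, the fingers measure 114 mm over their backs; the gripper's body (76 mm by 85 mm) begins 54 mm behind the grasp point. The pads swing forward as they close: fully open they stand 13 mm farther back than shut.
Start: joints at [-1.328, 0.241, 0.005, 1.335, 0, 1.571], TCP at [0.12, -0.485, 0.231] pointing down, gripper open.
Joint ranges: [-2.72, 2.72], [-1.05, 1.87], [-1.09, 1.28], [-1.99, 2.15], [-1.42, 1.44], [-3.14, 3.14]. Speed limits (rad/s): [2.79, 2.79, 3.14, 3.14, 3.14, 3.14].

INTERFACE

Orientations are given as a unit quaternion [x, y, z, w].
In Python, from workcell import bot gives the robot as it stands. The module is installed in compiled form; this text tells all that it offers.
- The arm moves only by the tool move_arm, never from a script. Its argument "series" is a list that holds one entry, the list of rows, each a list of 7 numbers: the shift along the world's x, y, z in cm, then the turn, a rotation vector about the world's x, y, z in degrees, then the opening, from 0 (shut) to 1 (fully open). A call has exactly 5 rows; each row shifts and turns the pose as measured when the row begins; what a row does not reach is not made up. A row lasts 1/10 s, in which the tool goes at most 50 mm and 8.59 degrees, less where a joint would pass 70% of its speed; a pose out of reach is approached as far as the arm can. A call with a gripper value outside its range is refused whole. The fingers move at their own pace and stop on an object; the grip force is fixed at half the most. Time passes only in rows, so rows that do not move let the fingers close, or fill a call up. It gives the time, the measured TCP pose, the force and the opening at its end, in the units of the state.
- bot.get_obs(): the state, without advancing time (a new reading comes with each control period).
- bot.camera(name): name is "scene" or "side" or "wrist"; returns (picture, depth): 420x560x3 uint8, red, green, blue; 420x560 float32, m along the optical axis (not along the pixel's ray), 0 where there is no reading.
- bot.camera_info(name): a dict with "vfov" (degrees; the focal length in pixels is half the picture's height over the tangent of half this angle, whatever the lens; pixels are square), "cx", "cy" (the principal point, pixels), "cam_to_world" (4x4, takes a point from camera to world coordinates); the wrist camera has in their place "tool_from_camera" (4x4, takes a point from camera to tool coordinates, whose origin is the TCP and whose axes are the flange's). Camera axes: x right, y down, z forward; pixel columns grow to the right and rows downward; lengths in m; the calibration is good to about 2 mm. The wrist camera is an equidistant fisheye: a pixel r from the principal point sees the ray r / f radians off the axis. A picture is of the moment at which its call begins: read the wrist's pose just before it. camera_info takes no time and is no camera call.
- bot.job_done(): hands the job in, once; it reports no verdict.
Trained networks look in the newest picture that a camera, given by its name, has taken for a name from the list of things; names that differ only in an ending like _2 or _b are one class to them, and where a whole thing is asked for, a point or a joint stands for the part that bears it (a point fixed in the world has none). Each returns a list of dicts, best first, with "confidence" (0 to 1); they miss things now and then, are a little off and sometimes report something else, mostly with a low value. They report only what shows in the picture. A call takes as long as a camera call.
- bot.find_in(camera, target): "at" ([x, y, z] in m, in world coordinates, good to about 4 mm: the middle of the surface that is visible of it).
The state is a dict: "clock": time; "joint_pos": joint angles; "joint_vel": joint speeds; "tau": joint torques, N m; "eef_pos": TCP position; "tool_rot": TCP orientation; "ft_force": force on the tool from outside, world axes, zero at the start; "ft_torque": the same for the moment, N m; "grip_width": finger opening in m.
Only numpy, scipy, OpenCV 4.12 (cv2) and the standard library are available. Lean on these libraries where they do the work, as an engineer would, in place of code of your own. Each camera call takes 0.05 s, during which the arm holds its last target.

## Working session

There is one attempt and no reset: what is moved stays moved. The work goes in short steps, Python scripts to look and compute and a tool call to move; the robot and the scene stay as the last step left them, time stands still between calls to the robot, and variables do not carry over. Pictures are saved under pics/ and viewed, and the job is handed in when it is done.

Besides the shell and the picture viewer there is one more tool, called after ">>>" as name(argument=value, ...), one argument or row to a line, values as JSON. move_arm: Moves the arm, as the interface text tells. Its arguments: {"type":"object","properties":{"series":{"type":"array","items":{"type":"array","items":{"type":"array","items":{"type":"number"}}}}},"required":["series"]}

```bash
ls; mkdir -p pics
cat > h.py <<'E'
import numpy as np, cv2
from workcell import bot
def snap(cam,fn):
    p,d=bot.camera(cam)
    cv2.imwrite('pics/'+fn+'.png',cv2.cvtColor(p,cv2.COLOR_RGB2BGR)); np.save('pics/'+fn+'.npy',d)
    return p,d
def cloud(cam,d):
    i=bot.camera_info(cam);h,w=d.shape
    f=h/2/np.tan(np.radians(i['vfov'])/2)
    u,v=np.meshgrid(np.arange(w),np.arange(h))
    P=np.stack([(u-i['cx'])/f*d,(v-i['cy'])/f*d,d],-1)
    T=np.array(i['cam_to_world'])
    return P@T[:3,:3].T+T[:3,3]
E
python3 - <<'E'
from h import *
print(bot.get_obs(), bot.pinch_z)
for c in['scene','side','wrist']:
    snap(c,c+'0'); print(c,bot.camera_info(c))
E
```

```text
pics
{'clock': 0.0, 'joint_pos': array([-1.32803256e+00,  2.41427361e-01,  3.71513293e-03,  1.33519068e+00,
        9.90261532e-06,  1.57079462e+00]), 'joint_vel': array([-0.00125125,  0.00053059,  0.00056977, -0.00081029,  0.00053426,
       -0.0005843 ]), 'tau': array([-9.79090437e-04, -3.72320330e+01,  2.52407169e+01,  1.71091879e-02,
       -1.22782862e-04,  3.31928106e-06]), 'eef_pos': array([ 0.12004382, -0.48472323,  0.2304023 ]), 'tool_rot': array([ 9.92641606e-01,  1.21084817e-01, -1.22621091e-04, -1.04614185e-03]), 'ft_force': array([-0.54432967,  0.54447781, -0.96738358]), 'ft_torque': array([-0.01200786,  0.01211398, -0.01481365]), 'grip_width': 0.08523002147760907} 0.0187
scene {'vfov': 49.66693308569422, 'cx': 272.121448747495, 'cy': 201.91247453984536, 'cam_to_world': array([[ 0.11281371,  0.8488091 , -0.51652316,  1.1060033 ],
       [ 0.99361373, -0.09752124,  0.05675705, -0.03448911],
       [-0.00219608, -0.51962748, -0.85439011,  0.95845591],
       [ 0.        ,  0.        ,  0.        ,  1.        ]])}
side {'vfov': 47.0974227027121, 'cx': 289.3611297371484, 'cy': 207.1287068873629, 'cam_to_world': array([[-0.68566227, -0.37558823,  0.62353887, -0.33973515],
       [-0.72788125,  0.34494937, -0.5926203 ,  0.89056561],
       [ 0.00749187, -0.86019964, -0.5099024 ,  0.798671  ],
       [ 0.        ,  0.        ,  0.        ,  1.        ]])}
wrist {'vfov': 65.70646984690485, 'cx': 280.1693669338736, 'cy': 205.13772567387073, 'tool_from_camera': array([[ 9.65525550e-04, -9.66137808e-01, -2.58024812e-01,
         6.47191244e-02],
       [ 9.99999514e-01,  9.83761166e-04,  5.84293583e-05,
        -5.92148871e-04],
       [ 1.97383978e-04, -2.58024743e-01,  9.66138289e-01,
        -1.42781611e-01],
       [ 0.00000000e+00,  0.00000000e+00,  0.00000000e+00,
         1.00000000e+00]])}
```

View pics/scene0.png

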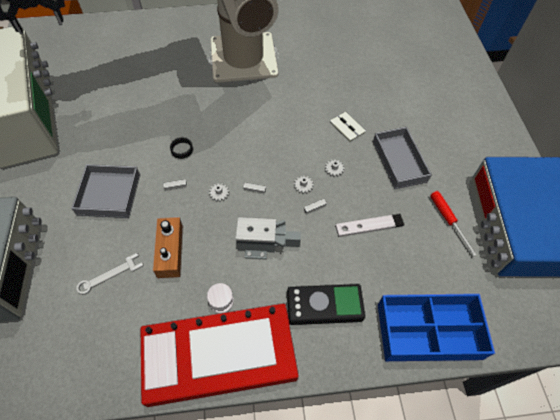

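View pics/side0.png

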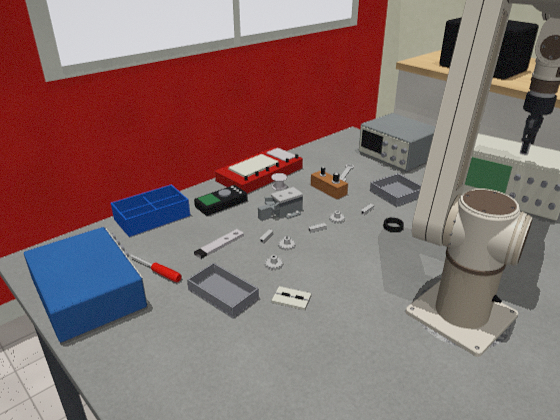

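Run:
```python
from h import *
for t in ['bracket','link','rack','pivot_pin','lock_pin','gear0','standoff0','square_tray','long_tray','screwdriver','spool','meter','tape_roll','wrench','breadboard']:
    print(t,[(np.round(r['at'],3).tolist(),round(r['confidence'],2)) for r in bot.find_in('scene',t)])
```

```text
bracket [([0.65, -0.011, 0.051], 0.75)]
link [([0.62, 0.255, 0.011], 0.62)]
rack [([0.649, -0.215, 0.047], 0.69)]
pivot_pin [([0.648, -0.005, 0.048], 0.55), ([0.608, -0.22, 0.068], 0.52)]
lock_pin [([0.619, 0.256, 0.011], 0.58)]
gear0 [([0.45, 0.195, 0.01], 0.78), ([0.489, -0.099, 0.008], 0.7), ([0.493, 0.11, 0.006], 0.59)]
standoff0 [([0.558, 0.134, 0.019], 0.71), ([0.488, -0.009, 0.016], 0.62)]
square_tray [([0.452, -0.37, 0.006], 0.92), ([0.456, -0.204, 0.015], 0.29)]
long_tray [([0.437, 0.38, 0.006], 0.92)]
screwdriver [([0.61, 0.436, 0.021], 0.9), ([0.669, -0.216, 0.062], 0.35)]
spool [([0.766, -0.109, 0.041], 0.58)]
meter [([0.806, 0.107, 0.032], 0.63)]
tape_roll [([0.341, -0.187, 0.018], 0.84), ([0.456, -0.208, 0.013], 0.46), ([0.671, -0.35, 0.007], 0.4)]
wrench [([0.677, -0.352, 0.007], 0.78)]
breadboard [([0.318, 0.261, 0.01], 0.97)]
```

The scene shows three gears (px 218,192; 303,184; 334,168), three standoffs (175,184; 254,187; 315,206). The bracket is at (257,232) with its mouth to the right, and the link's holes point left towards it. Next I measure the geometry.

```bash
cat >> h.py <<'E'
def comp(P,lo,hi,c,r,name=''):
    m=(P[...,2]>lo)&(P[...,2]<hi)&(np.hypot(P[...,0]-c[0],P[...,1]-c[1])<r)
    q=P[m]
    rc=cv2.minAreaRect((q[:,:2]*1000).astype(np.float32))
    print(name,len(q),'c',np.round(rc[0],1),'size',np.round(rc[1],1),'ang',round(rc[2],1),'z',np.round(np.percentile(q[:,2],[5,50,95])*1000,1))
    return q
E
python3 - <<'E'
from h import *
for c in ['scene','side']:
    d=np.load(f'pics/{c}0.npy'); P=cloud(c,d); print(c)
    comp(P,-.01,.003,(.4,0),.05,'bench')
    comp(P,.056,.068,(.645,0),.08,'plate')
    comp(P,.036,.046,(.65,.06),.07,'porch')
    comp(P,.005,.018,(.62,.255),.12,'link')
    comp(P,.038,.049,(.649,-.215),.09,'rack')
    comp(P,.069,.085,(.61,-.22),.03,'pinA')
    comp(P,.069,.085,(.67,-.216),.03,'pinB')
    comp(P,.05,.085,(.61,-.22),.03,'pinA')
    comp(P,.05,.085,(.67,-.216),.03,'pinB')
    for n,g in enumerate([(.45,.195),(.489,-.099),(.493,.11)]):
        comp(P,.004,.04,g,.035,f'gear{n}'); comp(P,.019,.04,g,.025,f'hub{n}')
    for n,g in enumerate([(.558,.134),(.488,-.009),(.456,-.206)]): comp(P,.008,.03,g,.04,f'st{n}')
    comp(P,.03,.04,(.45,-.37),.11,'sq'); comp(P,.03,.04,(.437,.38),.11,'long')
p=cv2.imread('pics/scene0.png'); 
cv2.imwrite('pics/c1.png',cv2.resize(p[150:290,140:420],None,fx=2.85,fy=2.85,interpolation=cv2.INTER_CUBIC))
E
```

```text
scene
bench 878 c [ 3.995e+02 -2.000e-01] size [96.8 98.9] ang 83.4 z [-2.8 -0.1  2.4]
plate 839 c [630.4  -9.3] size [104.   56.5] ang 80.1 z [58.7 61.9 64.5]
porch 331 c [640.2  39.1] size [82.9 59.9] ang 75.0 z [37.1 39.9 44.2]
link 800 c [617.8 239.2] size [207.8 184.1] ang 39.5 z [ 6.   9.9 13. ]
rack 1048 c [ 631.7 -219.8] size [ 52.8 132.4] ang 86.8 z [41.5 45.1 48. ]
pinA 77 c [ 601.4 -217.5] size [23.  19.7] ang 4.6 z [70.8 75.4 77.6]
pinB 43 c [ 664.8 -221.7] size [14.4 13.5] ang 68.1 z [69.7 74.4 77.8]
pinA 129 c [ 605.2 -215.1] size [32.6 22.5] ang 38.9 z [51.  72.5 77.2]
pinB 76 c [ 668.2 -224.8] size [16.1 25.1] ang 42.2 z [50.5 70.5 77. ]
gear0 227 c [447.8 200.2] size [53.  52.2] ang 9.1 z [ 4.8  8.9 27.3]
hub0 39 c [445.1 199.9] size [16.4 16.1] ang 12.6 z [21.1 25.6 30.3]
gear1 249 c [484.7 -98.1] size [49.3 49.8] ang 48.5 z [ 4.8  8.8 27.1]
hub1 40 c [486.9 -99.5] size [17.3 15.8] ang 78.3 z [21.1 26.  28. ]
gear2 246 c [487.1 113.7] size [50.8 51.3] ang 37.9 z [ 4.9  8.9 26.4]
hub2 46 c [487.1 113.2] size [15.2 19.7] ang 84.2 z [21.  25.2 28.5]
st0 133 c [554.2 13
[... 1046 characters left out ...]
.5]
hub0 31 c [443.6 203.1] size [13.5 20.8] ang 48.4 z [20.1 24.6 28. ]
gear1 115 c [482.9 -94. ] size [46.8 46.8] ang 41.2 z [ 4.7  7.9 25.3]
hub1 22 c [485.6 -97.6] size [12.7 23.3] ang 43.9 z [19.3 23.9 26.5]
gear2 152 c [484.2 117.4] size [48.8 46.4] ang 47.7 z [ 4.8  8.  25.6]
hub2 27 c [485.4 116.5] size [14.2 19.5] ang 46.8 z [20.1 25.  27.3]
st0 69 c [551.7 136.4] size [16.3 59. ] ang 22.0 z [ 9.1 13.3 15.9]
st1 70 c [482.6  -7.3] size [59.2 20.5] ang 73.9 z [ 9.6 12.3 14.9]
st2 52 c [ 451.  -204.7] size [16.5 52.7] ang 2.2 z [ 9.  12.  15.7]
sq 138 c [ 455.1 -369.2] size [136.4 137.2] ang 81.1 z [30.3 32.4 35.7]
long 380 c [437.7 376.8] size [163.   94.4] ang 6.8 z [30.5 33.7 36.8]
```

View pics/c1.png

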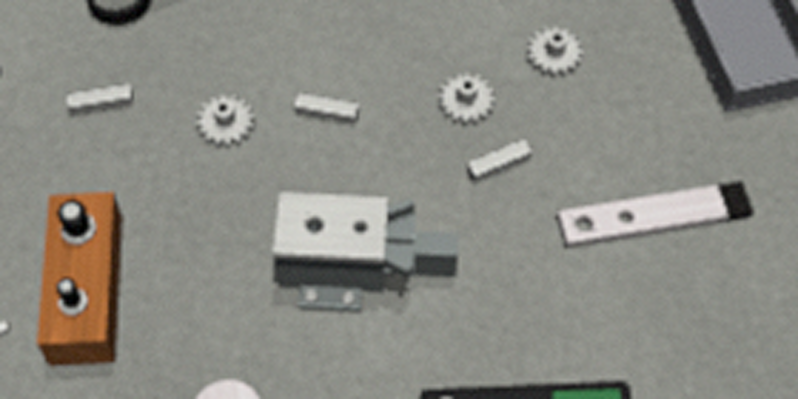

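```bash
cat >> h.py <<'E'
def pca(P,lo,hi,c,r,name='',it=3):
    m=((P[...,2]>lo)&(P[...,2]<hi)&(np.hypot(P[...,0]-c[0],P[...,1]-c[1])<r)).astype(np.uint8)
    n,l,s,_=cv2.connectedComponentsWithStats(m); k=1+np.argmax(s[1:,4]); q=P[l==k]
    rc=cv2.minAreaRect((q[:,:2]*1000).astype(np.float32))
    u=np.linalg.eigh(np.cov(q[:,:2].T))[1][:,1]
    print(name,len(q),'rect',np.round(rc[0],1),np.round(rc[1],1),'mean',np.round(q.mean(0)*1000,1),'long axis',np.round(u,3),round(np.degrees(np.arctan2(u[1],u[0])),1))
E
python3 - <<'E'
from h import *
for c in ['scene','side']:
    d=np.load(f'pics/{c}0.npy'); P=cloud(c,d); print(c)
    pca(P,.055,.069,(.63,-0.005),.065,'plate')
    pca(P,.005,.018,(.62,.245),.11,'link')
    pca(P,.038,.05,(.632,-.218),.09,'rack')
    for n,g in enumerate([(.558,.134),(.488,-.009),(.456,-.206)]): pca(P,.009,.03,g,.04,f'st{n}')
E
```

```text
scene
plate 845 rect [628.9 -18. ] [86.3 56.5] mean [630.1 -18.7  61.7] long axis [0.162 0.987] 80.7
link 782 rect [618.4 252.8] [ 34.1 160.4] mean [619.5 254.5   9.8] long axis [-0.067  0.998] 93.9
rack 1069 rect [ 631.7 -219.8] [ 52.8 132.4] mean [ 639.3 -219.    45.1] long axis [-0.997  0.077] 175.6
st0 129 rect [554.2 131.6] [15.5 56.7] mean [555.1 130.9  13.6] long axis [-0.335  0.942] 109.6
st1 123 rect [484.7 -10.6] [54.6 14.8] mean [485.3  -9.9  13.6] long axis [0.337 0.941] 70.3
st2 128 rect [ 452.2 -207.3] [16.8 54.5] mean [ 453.1 -207.9   13.6] long axis [-0.101  0.995] 95.8
side
plate 277 rect [626.2 -14.2] [91.6 61. ] mean [625.  -13.1  60.4] long axis [0.162 0.987] 80.7
link 403 rect [616.8 254. ] [ 36.5 163.9] mean [616.  259.8   9.4] long axis [-0.065  0.998] 93.7
rack 271 rect [ 631.2 -216.4] [ 56.8 137.1] mean [ 625.3 -211.    43.4] long axis [-1.     0.018] 179.0
st0 66 rect [551.7 136.4] [16.3 59. ] mean [551.9 136.   13. ] long axis [-0.342  0.94 ] 110.0
st1 68 rect [482.6  -7.3] [59.2 20.5] mean [482.   -6.3  12.2] long axis [0.281 0.96 ] 73.7
st2 49 rect [ 451.  -204.7] [16.2 52.8] mean [ 450.  -203.8   12.3] long axis [-0.058  0.998] 93.3
```

>>> move_arm(
  series=[
    [[3.4,3.1,0,0,0,8,1],[3.4,3.1,0,0,0,8,1],[3.4,3.1,0,0,0,8,1],[3.4,3.1,0,0,0,8,1],[3.4,3.1,0,0,0,8,1]],
  ],
)

```text
clock: 1.4
eef_pos: [0.291, -0.3297, 0.2311]
tool_rot: [0.888, 0.459, 0.0, 0.002]
ft_force: [1.1, -0.5, -0.4]
grip_width: 0.0854
```

>>> move_arm(
  series=[
    [[3.4,3.1,0,0,0,8,1],[3.4,3.1,0,0,0,8,1],[3.4,3.1,0,0,0,8,1],[3.4,3.1,0,0,0,8,1],[3.4,3.1,0,0,0,3,1]],
  ],
)

```text
clock: 1.9
eef_pos: [0.4671, -0.1673, 0.2325]
tool_rot: [0.7, 0.715, 0.001, 0.004]
ft_force: [1.4, -0.4, 0.3]
grip_width: 0.0853
```

>>> move_arm(
  series=[
    [[3.2,3.3,0,0,0,0,1],[3.2,3.3,0,0,0,0,1],[3.2,3.3,0,0,0,0,1],[3.2,3.3,0,0,0,0,1],[3.2,2,0,0,0,0,1]],
  ],
)

```text
clock: 2.4
eef_pos: [0.6333, -0.0059, 0.233]
tool_rot: [0.698, 0.716, 0.002, 0.005]
ft_force: [0.8, -0.8, 0.2]
grip_width: 0.0854
```

```bash
cat >> h.py <<'E'
from scipy.spatial.transform import Rotation as R
def wsnap(fn):
    o=bot.get_obs(); p,d=snap('wrist',fn)
    np.savez('pics/'+fn+'_pose.npz',p=o['eef_pos'],q=o['tool_rot']); return p,d
def wcloud(fn):
    d=np.load('pics/'+fn+'.npy'); z=np.load('pics/'+fn+'_pose.npz')
    i=bot.camera_info('wrist');h,w=d.shape;f=h/2/np.tan(np.radians(i['vfov'])/2)
    u,v=np.meshgrid(np.arange(w),np.arange(h)); du=u-i['cx'];dv=v-i['cy'];r=np.hypot(du,dv)+1e-9
    th=r/f; k=np.tan(th)/r*d
    P=np.stack([du*k,dv*k,d],-1); P[d<=0]=np.nan
    T=np.array(i['tool_from_camera']); P=P@T[:3,:3].T+T[:3,3]
    return P@R.from_quat(z['q']).as_matrix().T+z['p']
def wpix(fn,u,v,zz):
    "world point at height zz on the ray of pixel (u,v)"
    z=np.load('pics/'+fn+'_pose.npz'); i=bot.camera_info('wrist');f=210/np.tan(np.radians(i['vfov'])/2)
    du=u-i['cx'];dv=v-i['cy'];r=np.hypot(du,dv)+1e-9;th=r/f
    ray=np.array([np.sin(th)*du/r,np.sin(th)*dv/r,np.cos(th)])
    T=np.array(i['tool_from_camera']);M=R.from_quat(z['q']).as_matrix()
    o=M@T[:3,3]+z['p'];ray=M@T[:3,:3]@ray
    return o+ray*(zz-o[2])/ray[2]
def state():
    o=bot.get_obs();M=R.from_quat(o['tool_rot']).as_matrix()
    print('t',round(o['clock'],2),'pos',np.round(o['eef_pos']*1000,1),'jaw',round(np.degrees(np.arctan2(M[1,1],M[0,1])),2),'z',np.round(M[:,2],3),'F',np.round(o['ft_force'],1),'T',np.round(o['ft_torque'],2),'w',round(o['grip_width']*1000,1),'q',np.round(o['joint_pos'],2))
E
python3 - <<'E'
from h import *
state(); wsnap('w1'); P=wcloud('w1')
pca(P,.055,.069,(.63,-0.015),.065,'plate')
E
```

```text
t 2.4 pos [633.3  -5.9 233. ] jaw 1.47 z [ 0.01  -0.004 -1.   ] F [ 0.8 -0.8  0.2] T [-0.02 -0.03 -0.01] w 85.4 q [-0.01  0.51  0.4   1.45 -0.    1.54]
plate 4353 rect [628.4 -18. ] [86.6 54.5] mean [628.6 -16.2  62.2] long axis [0.158 0.988] 80.9
```

View pics/w1.png

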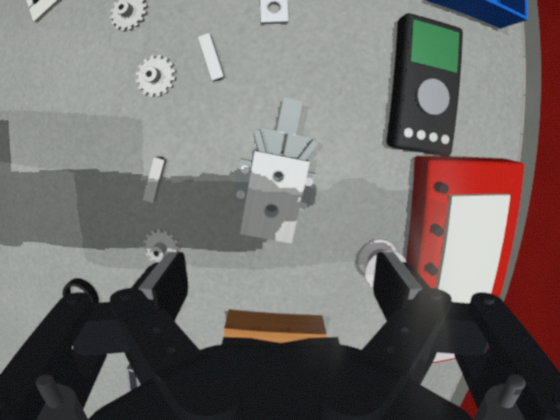

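The wrist view shows the plate at (275,195), the pivot hole at (271,210) and the lock hole at (279,176).

Run:
```python
from h import *
im=cv2.cvtColor(cv2.imread('pics/w1.png'),cv2.COLOR_BGR2GRAY)
for u,v in [(271,210),(279,176)]:
    c=im[v-9:v+10,u-9:u+10].astype(float); bg=np.median(c); w=np.clip(bg*.75-c,0,None)
    yy,xx=np.mgrid[-9:10,-9:10]; uu=u+(w*xx).sum()/w.sum(); vv=v+(w*yy).sum()/w.sum()
    print(uu,vv,np.round(wpix('w1',uu,vv,.0615)*1000,1))
u=np.array([.158,.988]);u/=np.linalg.norm(u); c=np.array([628.4,-18]); print('pred',c-13*u,c+23*u)
P=wcloud('w1'); 
for n,g in enumerate([(.555,.132),(.485,-.009)]): pca(P,.009,.03,g,.04,f'st{n}')
for n,g in enumerate([(.446,.201),(.486,-.098),(.486,.115)]): comp(P,.019,.04,g,.025,f'hub{n}')
```

```text
271.0875912408759 208.1021897810219 [626.  -28.2  61.5]
277.99453342808727 175.52757885529985 [632.1   5.1  61.5]
pred [626.34713697 -30.83689033] [632.03198844   4.71142136]
st0 597 rect [553.6 131.7] [14.8 55.8] mean [554.1 131.2  13.9] long axis [-0.336  0.942] 109.6
st1 541 rect [483.8 -10.2] [55.8 15.2] mean [485.   -9.6  13.7] long axis [0.337 0.941] 70.3
hub0 174 c [444.7 200.2] size [17.7 17.5] ang 20.9 z [20.4 26.  27.5]
hub1 171 c [485.3 -98.3] size [17.5 17.6] ang 83.8 z [21.1 26.  27.3]
hub2 205 c [486.2 113.4] size [17.3 17.9] ang 48.9 z [21.9 25.8 27.4]
```

>>> move_arm(
  series=[
    [[-0.3,5,-1,0,0,2,1],[-0.3,5,-1,0,0,0,1],[-0.3,5,-1,0,0,0,1],[-0.3,5,-1,0,0,0,1],[-0.3,5,-1,0,0,0,1]],
  ],
)

```text
clock: 2.95
eef_pos: [0.6258, 0.2356, 0.1804]
tool_rot: [0.687, 0.726, 0.003, 0.006]
ft_force: [0.2, 0.3, 1.1]
grip_width: 0.0854
```

Run:
```python
from h import *
state(); wsnap('w2'); P=wcloud('w2')
pca(P,.006,.018,(.62,.25),.11,'link')
```

```text
t 2.95 pos [625.8 235.6 180.4] jaw 3.16 z [ 0.014 -0.004 -1.   ] F [0.2 0.3 1.1] T [-0.01 -0.04 -0.05] w 85.4 q [ 0.36  0.6   0.41  1.38 -0.01  1.88]
link 4673 rect [618.6 253.4] [ 30.6 160.3] mean [618.1 259.4  10.2] long axis [-0.072  0.997] 94.1
```

View pics/w2.png

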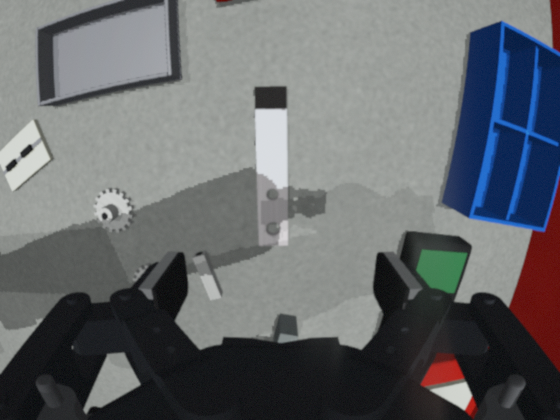

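>>> move_arm(
  series=[
    [[-0.5,3.1,-2,0.2,0.8,0.9,1],[-0.5,3.0,-2,0,0,0,1],[0,0,-4.5,0,0,0,1],[0,0,-4.5,0,0,0,1],[0,0,-3,0,0,0,1]],
  ],
)

```text
clock: 3.5
eef_pos: [0.6151, 0.3139, 0.0187]
tool_rot: [0.675, 0.738, 0.007, -0.0]
ft_force: [-0.2, 0.4, 0.0]
grip_width: 0.0853
```

Run:
```python
from h import *
state()
```

```text
t 3.5 pos [615.1 313.9  18.7] jaw 5.1 z [ 0.009  0.011 -1.   ] F [-0.2  0.4  0. ] T [-0.02  0.04 -0.01] w 85.3 q [0.47 0.75 0.26 1.07 0.01 1.95]
```

>>> move_arm(
  series=[
    [[0,-1.7,0,-0.6,0.5,-1,1],[0,0,0,0,0,0,1],[0,0,-1.4,0,0,0,1],[0,0,0,0,0,0,1],[0,0,0,0,0,0,1]],
  ],
)

```text
clock: 4.0
eef_pos: [0.6143, 0.2934, 0.0021]
tool_rot: [0.682, 0.731, -0.002, -0.001]
ft_force: [0.0, 0.3, 0.5]
grip_width: 0.0854
```

Run:
```python
from h import *
state(); wsnap('w3')
```

```text
t 4.0 pos [614.3 293.4   2.1] jaw 3.95 z [-0.004 -0.002 -1.   ] F [0.  0.3 0.5] T [0.06 0.01 0.06] w 85.4 q [ 0.45  0.76  0.23  1.05 -0.    1.95]
```

View pics/w3.png

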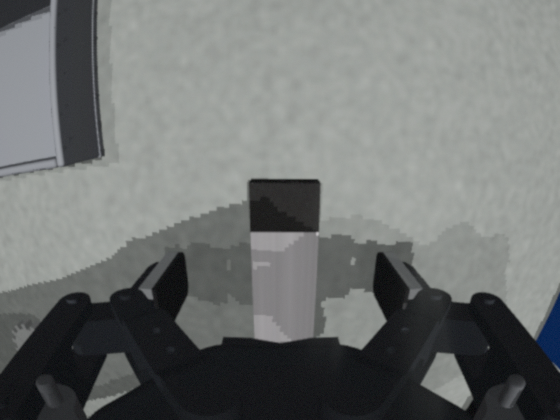

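>>> move_arm(
  series=[
    [[0.1,0,-0.2,0,0,0,0.2],[0,0,0,0,0,0,0],[0,0,0,0,0,0,0],[0,0,0,0,0,0,0],[0,0,0,0,0,0,0]],
  ],
)

```text
clock: 4.55
eef_pos: [0.6171, 0.2948, 0.0034]
tool_rot: [0.682, 0.731, 0.0, 0.0]
ft_force: [-0.4, -0.3, -1.0]
grip_width: 0.028
```

>>> move_arm(
  series=[
    [[0,0,0,0,0,0,0],[0,0,0,0,0,0,0],[0,0,1.5,0,0,0,0],[0,0,1.5,0,0,0,0],[0,0,0,0,0,0,0]],
  ],
)

```text
clock: 5.05
eef_pos: [0.6158, 0.2944, 0.034]
tool_rot: [0.682, 0.731, -0.001, -0.001]
ft_force: [-0.0, 0.6, -1.3]
grip_width: 0.0276
```

Run:
```python
from h import *
state(); wsnap('w4'); snap('side','s4');snap('scene','sc4')
p=cv2.imread('pics/s4.png'); q=cv2.imread('pics/sc4.png')
a=cv2.resize(p[180:320,150:350],(400,280)); b=cv2.resize(q[150:290,280:480],(400,280)); w=cv2.imread('pics/w4.png')
cv2.imwrite('pics/m4.png',np.hstack([np.vstack([a,b]),cv2.resize(w,(400,300))[:560] if 0 else cv2.copyMakeBorder(cv2.resize(w,(400,300)),0,260,0,0,0)]))
```

```text
t 5.05 pos [615.8 294.4  34. ] jaw 4.01 z [-0.003 -0.001 -1.   ] F [-0.   0.6 -1.3] T [ 0.04 -0.   -0.02] w 27.6 q [0.45 0.73 0.27 1.11 0.   1.95]
```

View pics/m4.png

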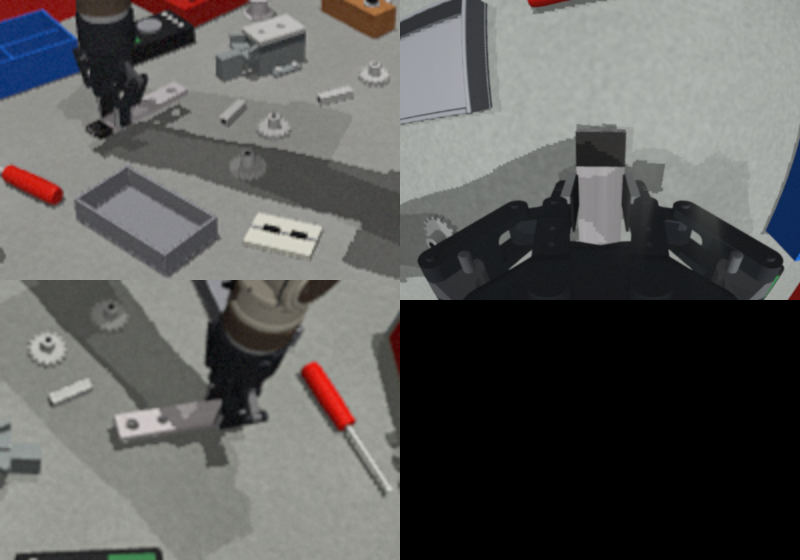

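The link is held near its tail and lifted. I check that it is level before inserting it.

Run:
```python
from h import *
for c,f in [('scene','sc4'),('side','s4')]:
    P=cloud(c,np.load(f'pics/{f}.npy'))
    m=(P[...,2]>.028)&(P[...,2]<.055)&(np.abs(P[...,0]-.622)<.03)&(P[...,1]>.165)&(P[...,1]<.265)
    q=P[m]; A=np.c_[np.ones(len(q)),q[:,0]-.622,q[:,1]-.215]; 
    k,*_=np.linalg.lstsq(A,q[:,2],rcond=None); print(c,len(q),'z at (.622,.215)',k[0]*1000,'slopes x,y',k[1:],'rms',np.std(q[:,2]-A@k)*1000)
    s=P[m]; rc=cv2.minAreaRect((s[:,:2]*1000).astype(np.float32));print(rc)
    print('ymin',np.percentile(s[:,1],1)*1000)
```

```text
scene 513 z at (.622,.215) 37.13349607520697 slopes x,y [-0.0647121   0.00691426] rms 2.772232117163464
((619.3909912109375, 218.54055786132812), (32.18363571166992, 93.50626373291016), 3.0860111713409424)
ymin 172.35323737988776
side 234 z at (.622,.215) 37.55882036704602 slopes x,y [0.08860026 0.01698393] rms 2.8506028610380354
((619.3976440429688, 220.48658752441406), (35.94536209106445, 91.60282135009766), 5.800741672515869)
ymin 176.18451716684407
```

>>> move_arm(
  series=[
    [[0,0,1.9,0,0,-3.3,0],[1.5,-3.5,0,0,0,-3.3,0],[1.5,-3.5,0,0,0,-3.3,0],[1.5,-3.5,0,0,0,-3.2,0],[0,0,0,0,0,0,0]],
  ],
)

```text
clock: 5.7
eef_pos: [0.6568, 0.1865, 0.0461]
tool_rot: [0.762, 0.647, -0.006, -0.003]
ft_force: [-0.5, -0.8, -1.6]
grip_width: 0.028
```

Run:
```python
from h import *
state(); snap('scene','sc5'); snap('side','s5')
for c,f in [('scene','sc5'),('side','s5')]:
    P=cloud(c,np.load(f'pics/{f}.npy'))
    xd=np.array([-.159,-.987]); xd/=np.linalg.norm(xd); yd=np.array([-xd[1],xd[0]]); pv=np.array([.6262,-.0298])
    L=P[...,:2]-pv; bx=L@xd; by=L@yd
    m=(P[...,2]>.045)&(P[...,2]<.075)&(bx>-.2)&(bx<-.08)&(abs(by)<.04)
    rc=cv2.minAreaRect((np.c_[bx[m],by[m]]*1000).astype(np.float32)); print(c,m.sum(),rc)
    mm=m&(abs(by)<.011)&(bx<-.11)
    for a in np.arange(-.19,-.1,.02):
        t=mm&(bx>a)&(bx<a+.02); print(round(a,3),t.sum(),np.median(P[...,2][t])*1000)
    pl=(P[...,2]>.055)&(P[...,2]<.07)&(bx>-.05)&(bx<.025)&(abs(by)<.025); print('plate',np.median(P[...,2][pl])*1000)
    po=(P[...,2]>.03)&(P[...,2]<.047)&(bx>-.112)&(bx<-.08)&(abs(by)<.009); print('porch',po.sum(),np.median(P[...,2][po])*1000)
p=cv2.imread('pics/s5.png'); q=cv2.imread('pics/sc5.png')
a=cv2.resize(p[170:310,180:380],(800,560),interpolation=cv2.INTER_CUBIC); b=cv2.resize(q[170:310,220:420],(800,560),interpolation=cv2.INTER_CUBIC)
cv2.imwrite('pics/s5c.png',a);cv2.imwrite('pics/sc5c.png',b)
```

```text
t 5.7 pos [656.8 186.5  46.1] jaw -9.33 z [-0.014 -0.003 -1.   ] F [-0.5 -0.8 -1.6] T [ 0.11 -0.04  0.06] w 28.0 q [0.28 0.73 0.3  1.15 0.   2.01]
scene 588 ((-143.94818115234375, -4.991230010986328), (33.54945373535156, 112.0411376953125), 89.85055541992188)
-0.19 85 52.66899649059753
-0.17 80 52.99447418197728
-0.15 83 52.49454777916418
-0.13 64 52.47028477393917
-0.11 0 nan
plate 61.98856133192415
porch 64 40.13868993032293
side 230 ((-149.44619750976562, -7.042507171630859), (38.306697845458984, 100.23133850097656), 89.46827697753906)
-0.19 22 51.92968655148577
-0.17 20 51.62731462312786
-0.15 22 51.71896351318678
-0.13 21 50.86155934566439
-0.11 0 nan
plate 60.97734583447823
porch 13 38.59469844215424
  return _methods._mean(a, axis=axis, dtype=dtype,
  ret = ret.dtype.type(ret / rcount)
```

View pics/s5c.png

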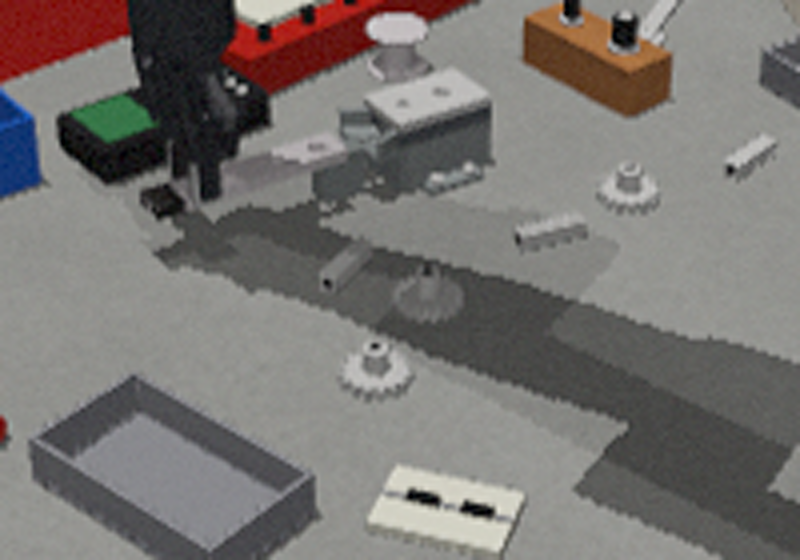

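View pics/sc5c.png

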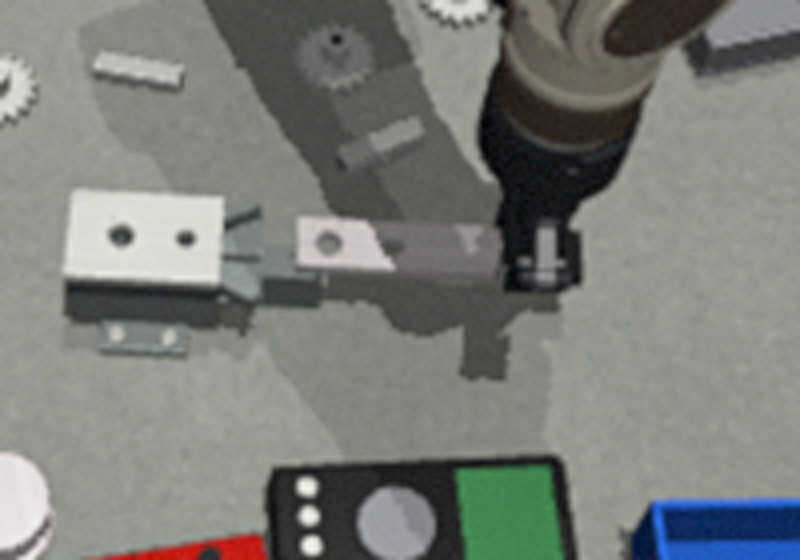

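>>> move_arm(
  series=[
    [[0.43,-0.07,0,0.2,-0.8,0.2,0],[0,0,0,0,0,0,0],[-0.3,-2,0,0,0,0,0],[0,0,0,0,0,0,0],[0,0,0,0,0,0,0]],
  ],
)

```text
clock: 6.3
eef_pos: [0.6541, 0.175, 0.0444]
tool_rot: [0.757, 0.654, 0.0, -0.002]
ft_force: [-0.6, 0.6, -1.5]
grip_width: 0.028
```

```bash
cat >> h.py <<'E'
def br():
    o=bot.get_obs(); xd=np.array([-.159,-.987]); xd/=np.linalg.norm(xd); yd=np.array([-xd[1],xd[0]])
    L=o['eef_pos'][:2]-[.6262,-.0298]; print('bracket x,y',np.round(L@xd*1000,1),np.round(L@yd*1000,1)); state()
E
python3 - <<'E'
from h import *
br()
E
```

```text
bracket x,y -206.6 -5.1
t 6.3 pos [654.1 175.   44.4] jaw -8.32 z [-0.003  0.004 -1.   ] F [-0.6  0.6 -1.5] T [ 0.12 -0.01  0.  ] w 28.0 q [0.26 0.71 0.26 1.12 0.   1.98]
```

>>> move_arm(
  series=[
    [[0.5,-0.08,0.2,0,0,-0.8,0],[0.2,0,0.1,0,0,-0.3,0],[0,0,0,0,0,0,0],[0,0,0,0,0,0,0],[0,0,0,0,0,0,0]],
  ],
)

```text
clock: 6.8
eef_pos: [0.6618, 0.1774, 0.0479]
tool_rot: [0.762, 0.648, 0.001, -0.002]
ft_force: [-0.2, -0.7, -1.7]
grip_width: 0.0278
```

Run:
```python
from h import *
br()
```

```text
bracket x,y -210.2 2.2
t 6.8 pos [661.8 177.4  47.9] jaw -9.29 z [-0.002  0.004 -1.   ] F [-0.2 -0.7 -1.7] T [-0.02 -0.02  0.04] w 27.8 q [0.26 0.72 0.29 1.14 0.   1.99]
```

Run:
```python
from h import *
for k in range(5): 
    o=bot.get_obs(); print(np.round(o['eef_pos']*1000,2),np.round(o['joint_pos'],4)); bot.camera('side')
```

```text
[661.79 177.42  47.9 ] [0.2599 0.7242 0.29   1.1369 0.0046 1.9928]
[661.75 177.43  47.89] [0.2599 0.7242 0.2899 1.1368 0.0047 1.9927]
[661.7  177.31  47.89] [0.2598 0.7241 0.2898 1.1369 0.0046 1.9928]
[661.64 177.22  47.85] [0.2597 0.7241 0.2896 1.1369 0.0046 1.9928]
[661.62 177.19  47.85] [0.2596 0.724  0.2896 1.1369 0.0046 1.9927]
```

>>> move_arm(
  series=[
    [[-0.2,0,-0.15,0,0,0,0],[-0.2,-1.0,0,0,0,0,0],[-0.2,-1.2,0,0,0,0,0],[-0.1,-0.6,0,0,0,0,0],[0,0,0,0,0,0,0]],
  ],
)

```text
clock: 7.55
eef_pos: [0.6539, 0.1462, 0.0462]
tool_rot: [0.762, 0.647, 0.001, -0.002]
ft_force: [0.8, 0.9, -1.5]
grip_width: 0.0277
```

Run:
```python
from h import *
br()
```

```text
bracket x,y -178.1 -0.6
t 7.55 pos [653.9 146.2  46.2] jaw -9.33 z [-0.002  0.004 -1.   ] F [ 0.8  0.9 -1.5] T [ 0.25 -0.14 -0.01] w 27.7 q [0.22 0.7  0.23 1.11 0.   1.95]
```

>>> move_arm(
  series=[
    [[-0.1,-1.0,0,0,0,0.2,0],[-0.15,-1.0,0,0,0,0,0],[-0.15,-1.0,0,0,0,0,0],[-0.08,-0.5,0,0,0,0,0],[0,0,0,0,0,0,0]],
  ],
)

```text
clock: 8.05
eef_pos: [0.6486, 0.107, 0.0466]
tool_rot: [0.762, 0.648, 0.001, -0.002]
ft_force: [0.0, -0.1, -0.8]
grip_width: 0.0282
```

Run:
```python
from h import *
br()
```

```text
bracket x,y -138.6 0.3
t 8.05 pos [648.6 107.   46.6] jaw -9.21 z [-0.002  0.004 -1.   ] F [ 0.  -0.1 -0.8] T [ 0.01 -0.01 -0.04] w 28.2 q [0.16 0.67 0.19 1.09 0.   1.89]
```

>>> move_arm(
  series=[
    [[-0.15,-1.0,0,0,0,0,0],[-0.15,-1.0,0,0,0,0,0],[-0.12,-0.8,-0.1,0,0,0,0],[-0.06,-0.4,-0.1,0,0,0,0],[0,0,0,0,0,0,0]],
  ],
)

```text
clock: 8.55
eef_pos: [0.6431, 0.072, 0.0443]
tool_rot: [0.762, 0.648, 0.001, -0.002]
ft_force: [-0.8, 0.2, -1.3]
grip_width: 0.0277
```

Run:
```python
from h import *
br()
```

```text
bracket x,y -103.2 0.5
t 8.55 pos [643.1  72.   44.3] jaw -9.22 z [-0.002  0.004 -1.   ] F [-0.8  0.2 -1.3] T [ 0.06 -0.02  0.01] w 27.7 q [0.11 0.66 0.15 1.07 0.   1.84]
```

>>> move_arm(
  series=[
    [[-0.03,-0.2,0,0,0,0,0],[-0.03,-0.2,0,0,0,0,0],[-0.03,-0.2,-0.05,0,0,0,0],[-0.03,-0.2,0,0,0,0,0],[-0.03,-0.2,0,0,0,0,0]],
  ],
)

```text
clock: 9.05
eef_pos: [0.6427, 0.0705, 0.0449]
tool_rot: [0.76, 0.65, 0.006, -0.007]
ft_force: [-0.1, 5.0, -1.0]
grip_width: 0.0278
```

Run:
```python
from h import *
br(); wsnap('w6'); snap('scene','sc6')
q=cv2.imread('pics/sc6.png');cv2.imwrite('pics/sc6c.png',cv2.resize(q[170:310,200:400],(800,560),interpolation=cv2.INTER_CUBIC))
```

```text
bracket x,y -101.7 0.4
t 9.05 pos [642.7  70.5  44.9] jaw -8.89 z [ 0.001  0.019 -1.   ] F [-0.1  5.  -1. ] T [ 1.08  0.06 -0.17] w 27.8 q [0.1  0.65 0.15 1.06 0.02 1.83]
```

View pics/sc6c.png

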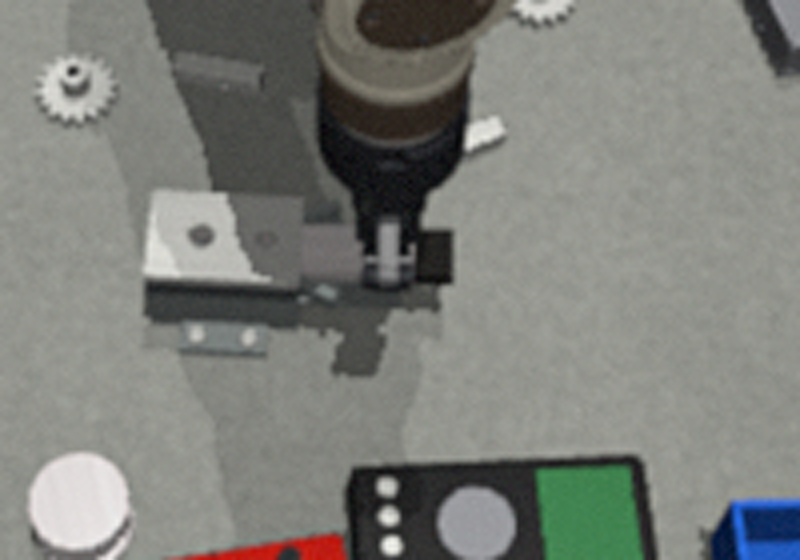

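The link is against the stop (5 N reaction). I lower it onto the floor and let go.

>>> move_arm(
  series=[
    [[0,0,-0.15,-1,0,0,0],[0,0,-0.1,0,0,0,0],[0,0,0,0,0,0,0.7],[0,0,0,0,0,0,0.7],[0,0,0,0,0,0,0.7]],
  ],
)

```text
clock: 9.65
eef_pos: [0.6433, 0.0702, 0.0434]
tool_rot: [0.759, 0.651, 0.0, 0.002]
ft_force: [-0.0, -0.3, 0.7]
grip_width: 0.0597
```

Run:
```python
from h import *
br(); wsnap('w7')
```

```text
bracket x,y -101.5 1.0
t 9.65 pos [643.3  70.2  43.4] jaw -8.81 z [ 0.003 -0.002 -1.   ] F [-0.  -0.3  0.7] T [ 0.   -0.04  0.02] w 59.7 q [ 0.11  0.65  0.15  1.06 -0.    1.83]
```

View pics/w7.png

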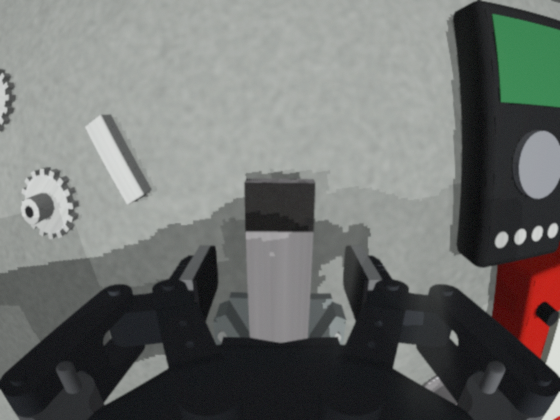

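>>> move_arm(
  series=[
    [[0,0,4,0,0,0,0.7],[0,0,4,0,0,0,0.7],[0,-2,3,0,0,0,0.7],[-0.4,-4,2,0,0,0,0.7],[-0.4,-4,0,0,0,0,0.7]],
  ],
)

```text
clock: 10.2
eef_pos: [0.6335, -0.0286, 0.1761]
tool_rot: [0.757, 0.654, -0.002, 0.001]
ft_force: [1.1, -0.4, 0.2]
grip_width: 0.0596
```

Run:
```python
from h import *
br(); wsnap('w8'); P=wcloud('w8'); pca(P,.055,.069,(.63,-0.015),.065,'plate')
im=cv2.imread('pics/w8.png'); cv2.imwrite('pics/w8c.png',cv2.resize(im[60:300,160:400],(720,720))[:600])
```

```text
bracket x,y -2.3 7.0
t 10.2 pos [633.5 -28.6 176.1] jaw -8.33 z [-0.    -0.004 -1.   ] F [ 1.1 -0.4  0.2] T [ 0.02 -0.09 -0.02] w 59.6 q [-0.04  0.54  0.3   1.33 -0.    1.67]
plate 6555 rect [628.1 -18.5] [86.8 54.4] mean [628.4 -16.5  62.1] long axis [0.154 0.988] 81.2
```

View pics/w8.png

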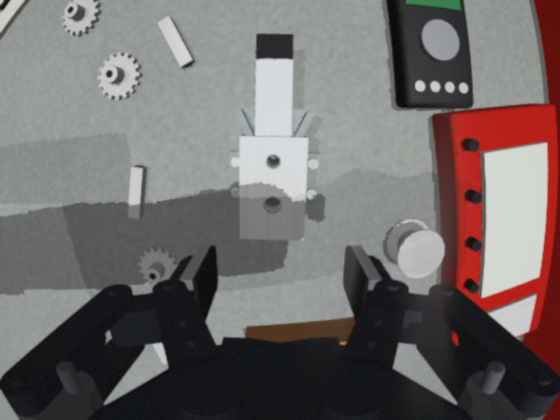

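Run:
```python
from h import *
im=cv2.imread('pics/w8.png'); cv2.imwrite('pics/w8c.png',cv2.resize(im[120:250,225:325],(600,600*130//100)[:2],interpolation=cv2.INTER_CUBIC)[:600])
P=wcloud('w8')
for c in [(.6262,-.0308),(.6318,.0045)]:
    r=np.hypot(P[...,0]-c[0],P[...,1]-c[1]); m=(r<.010)&(P[...,2]<.057); q=P[m]
    print(m.sum(),np.round(np.nanpercentile(q,[5,50,95],axis=0)*1000,1).tolist())
    ys,xs=np.where(m); print('pix',xs.min(),xs.max(),ys.min(),ys.max(), 'center@62',np.round(wpix('w8',(xs.min()+xs.max())/2,(ys.min()+ys.max())/2,.062)*1000,1))
```

```text
192 [[619.5, -38.5, 12.0], [624.4, -37.6, 38.5], [630.8, -34.2, 55.1]]
pix 265 280 197 211 center@62 [626.4 -30.2  62. ]
123 [[626.9, -1.0, -0.6], [630.6, 0.1, 27.9], [635.3, 3.2, 49.8]]
pix 267 279 155 166 center@62 [632.1   5.1  62. ]
```

View pics/w8c.png

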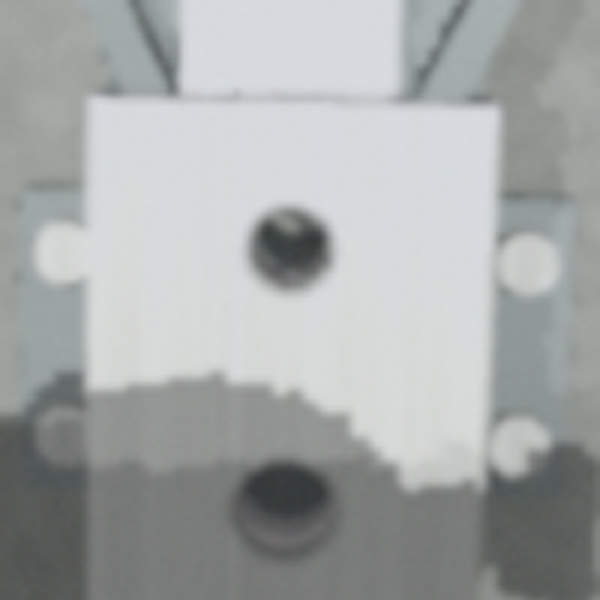

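Rays pass through both holes and the link eyes, so the link is home. Now the rack.

>>> move_arm(
  series=[
    [[-0.6,-3.5,0,0,0,0,0.55],[-0.6,-3.5,0,0,0,0,0.55],[-0.6,-3.5,0,0,0,0,0.55],[-0.6,-3.5,0,0,0,0,0.55],[-0.4,-2,0,0,0,0,0.55]],
  ],
)

```text
clock: 10.75
eef_pos: [0.6029, -0.2023, 0.1756]
tool_rot: [0.759, 0.651, -0.003, 0.003]
ft_force: [-0.2, 0.4, -0.3]
grip_width: 0.0468
```

Run:
```python
from h import *
br(); wsnap('w9'); P=wcloud('w9'); pca(P,.04,.05,(.631,-.219),.08,'rack')
for n,c,r in [('A',(.600,-.217),.02),('B',(.663,-.22),.02)]:
    comp(P,.072,.085,c,r,n+' top'); comp(P,.0465,.052,c,r,n+' collar')
```

```text
bracket x,y 174.1 4.4
t 10.75 pos [ 602.9 -202.3  175.6] jaw -8.8 z [-0.001 -0.009 -1.   ] F [-0.2  0.4 -0.3] T [ 0.04 -0.03  0.02] w 46.8 q [-0.32  0.54  0.3   1.33 -0.01  1.4 ]
rack 7112 rect [ 632.1 -219.6] [ 53.  130.6] mean [ 632.5 -217.4   45.4] long axis [-0.998  0.064] 176.3
A top 557 c [ 599.9 -218. ] size [20.9 20.6] ang 39.3 z [73.7 75.3 76.7]
A collar 247 c [ 598.3 -213.9] size [37.8 29.7] ang 11.8 z [46.9 49.1 50.7]
B top 244 c [ 663.6 -221.1] size [14.  13.7] ang 70.1 z [73.3 75.2 76.4]
B collar 222 c [ 660.6 -218.9] size [34.3 33.7] ang 32.0 z [46.7 49.1 50.3]
```

View pics/w9.png

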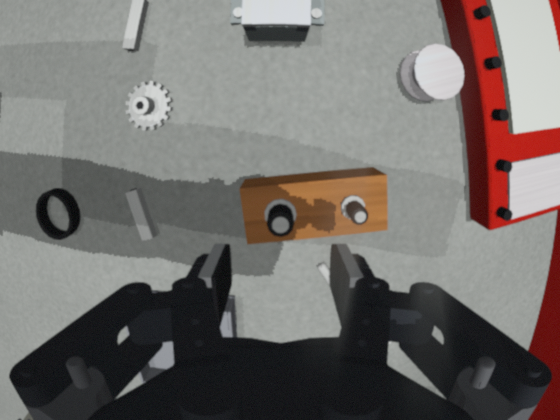

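>>> move_arm(
  series=[
    [[-0.3,-1.5,0,0.5,0,0,0.5],[0,0,0,0,0,0,0.5],[0,0,-3.5,0,0,0,0.5],[0,0,-3.0,0,0,0,0.5],[0,0,0,0,0,0,0.5]],
  ],
)

```text
clock: 11.3
eef_pos: [0.5991, -0.2221, 0.1098]
tool_rot: [0.762, 0.648, -0.0, 0.002]
ft_force: [-1.0, 0.7, 0.9]
grip_width: 0.0426
```

Run:
```python
from h import *
state(); wsnap('w10'); P=wcloud('w10')
for n,c,r in [('A',(.600,-.217),.02),('B',(.663,-.22),.02)]: comp(P,.070,.08,c,r,n+' top')
```

```text
t 11.3 pos [ 599.1 -222.1  109.8] jaw -9.27 z [ 0.002 -0.003 -1.   ] F [-1.   0.7  0.9] T [ 0.06  0.05 -0.02] w 42.6 q [-0.35  0.58  0.2   1.19 -0.    1.38]
A top 1035 c [ 600. -218.] size [20.7 21.2] ang 68.4 z [72.9 75.2 76.6]
B top 467 c [ 663.2 -221. ] size [13.8 14.4] ang 0.4 z [71.6 75.2 76.5]
```

View pics/w10.png

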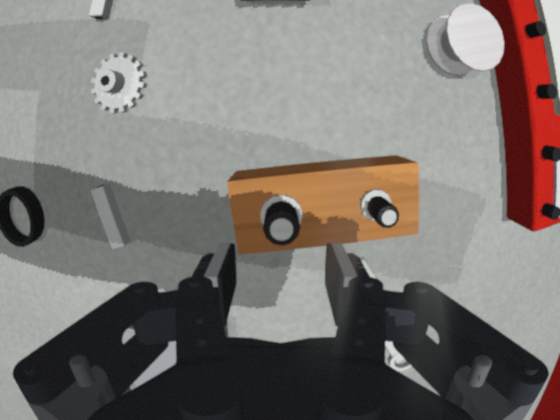

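>>> move_arm(
  series=[
    [[0.1,0.4,0,0,0,0,0.5],[0,0,-2,0,0,0,0.5],[0,0,-2,0,0,0,0.5],[0,0,-1.4,0,0,0,0.5],[0,0,0,0,0,0,0.5]],
  ],
)

```text
clock: 11.85
eef_pos: [0.608, -0.2166, 0.0663]
tool_rot: [0.761, 0.649, 0.005, 0.009]
ft_force: [-0.8, -0.3, 0.3]
grip_width: 0.0427
```

Run:
```python
from h import *
state()
```

```text
t 11.85 pos [ 608.  -216.6   66.3] jaw -9.07 z [ 0.019 -0.008 -1.   ] F [-0.8 -0.3  0.3] T [ 0.05  0.04 -0.  ] w 42.7 q [-0.34  0.62  0.14  1.07 -0.    1.39]
```

>>> move_arm(
  series=[
    [[-0.8,-0.1,0,0.4,1.1,0,0.5],[0,0,0,0,0,0,0.5],[0,0,-0.7,0,0,0,0.5],[0,0,-0.5,0,0,0,0.5],[0,0,0,0,0,0,0.5]],
  ],
)

```text
clock: 12.35
eef_pos: [0.6022, -0.2184, 0.0582]
tool_rot: [0.761, 0.649, 0.001, 0.003]
ft_force: [-0.2, 0.2, 0.0]
grip_width: 0.0425
```

Run:
```python
from h import *
state()
```

```text
t 12.35 pos [ 602.2 -218.4   58.2] jaw -9.06 z [ 0.005 -0.003 -1.   ] F [-0.2  0.2  0. ] T [-0.    0.04  0.  ] w 42.5 q [-0.35  0.63  0.14  1.07 -0.    1.38]
```

>>> move_arm(
  series=[
    [[-0.25,0,-0.3,0,0.3,0,0.5],[0,0,-0.3,0,0,0,0.5],[0,0,-0.1,0,0,0,0.5],[0,0,0,0,0,0,0.5],[0,0,0,0,0,0,0.5]],
  ],
)

```text
clock: 12.85
eef_pos: [0.5992, -0.2184, 0.0503]
tool_rot: [0.761, 0.649, -0.001, 0.001]
ft_force: [0.3, 0.1, -0.1]
grip_width: 0.0425
```

Run:
```python
from h import *
state()
```

```text
t 12.85 pos [ 599.2 -218.4   50.3] jaw -9.07 z [-0.001 -0.003 -1.   ] F [ 0.3  0.1 -0.1] T [ 0.04 -0.03 -0.02] w 42.5 q [-0.35  0.63  0.13  1.06 -0.    1.38]
```

>>> move_arm(
  series=[
    [[0,0,0.1,0,0,0,0],[0,0,0,0,0,0,0],[0,0,0,0,0,0,0],[0,0,0,0,0,0,0],[0,0,0,0,0,0,0]],
  ],
)

```text
clock: 13.35
eef_pos: [0.5996, -0.2185, 0.052]
tool_rot: [0.761, 0.649, -0.001, 0.001]
ft_force: [-0.7, -0.7, -1.0]
grip_width: 0.02
```

Run:
```python
from h import *
state()
```

```text
t 13.35 pos [ 599.6 -218.5   52. ] jaw -9.07 z [-0.    -0.003 -1.   ] F [-0.7 -0.7 -1. ] T [ 0.04 -0.01 -0.02] w 20.0 q [-0.35  0.63  0.13  1.07 -0.    1.38]
```

>>> move_arm(
  series=[
    [[0,0,1.5,0,0,0,0],[0,0,2,0,0,0,0],[0,0,2,0,0,0,0],[0,0,2,0,0,0,0],[0,0,0,0,0,0,0]],
  ],
)

```text
clock: 13.85
eef_pos: [0.6003, -0.2186, 0.1275]
tool_rot: [0.761, 0.649, -0.001, 0.001]
ft_force: [0.1, 0.5, -0.7]
grip_width: 0.0199
```

Run:
```python
from h import *
state()
```

```text
t 13.85 pos [ 600.3 -218.6  127.5] jaw -9.06 z [ 0.    -0.003 -1.   ] F [ 0.1  0.5 -0.7] T [ 0.01 -0.01  0.04] w 19.9 q [-0.35  0.57  0.23  1.23 -0.    1.38]
```

>>> move_arm(
  series=[
    [[0.6,4,0,0,0,0,0],[0.6,4,0,0,0,0,0],[0.6,4,0,0,0,0,0],[0.5,4,0,0,0,0,0],[0.2,2,0,0,0,0,0]],
  ],
)

```text
clock: 14.35
eef_pos: [0.6235, -0.0375, 0.1224]
tool_rot: [0.764, 0.645, -0.002, 0.0]
ft_force: [-0.1, 0.5, -1.3]
grip_width: 0.0199
```

>>> move_arm(
  series=[
    [[0,0.6,0,0,0,0,0],[0,0,0,0,0,0,0],[0,0,0,0,0,0,0],[0,0,0,0,0,0,0],[0,0,0,0,0,0,0]],
  ],
)

```text
clock: 14.85
eef_pos: [0.6215, -0.0315, 0.1185]
tool_rot: [0.763, 0.646, -0.005, -0.001]
ft_force: [-0.5, -0.4, -0.4]
grip_width: 0.0198
```

Run:
```python
from h import *
state(); snap('side','s11');snap('scene','sc11');wsnap('w11')
p=cv2.imread('pics/s11.png'); q=cv2.imread('pics/sc11.png')
a=cv2.resize(p[130:230,240:340],(400,400),interpolation=cv2.INTER_CUBIC); b=cv2.resize(q[170:270,200:300],(400,400),interpolation=cv2.INTER_CUBIC)
cv2.imwrite('pics/m11.png',np.hstack([a,b]))
```

```text
t 14.85 pos [621.5 -31.5 118.5] jaw -9.54 z [-0.009 -0.005 -1.   ] F [-0.5 -0.4 -0.4] T [0.04 0.   0.08] w 19.8 q [-0.05  0.55  0.17  1.2  -0.    1.69]
```

View pics/m11.png

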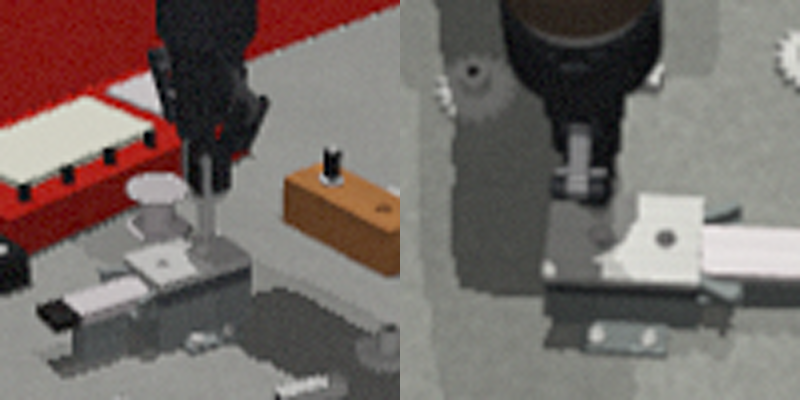

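View pics/w11.png

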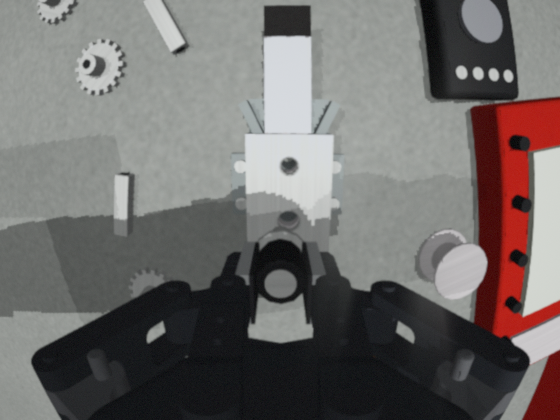

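Run:
```python
from h import *
print(np.round(wpix('w11',279.5,285,.1415)*1000,1))
P=wcloud('w11'); comp(P,.135,.15,(.6215,-.0315),.016,'knobtop')
comp(P,.108,.122,(.6215,-.0315),.025,'collar')
comp(P,.075,.108,(.6215,-.0315),.02,'shank')
P=cloud('side',np.load('pics/s11.npy')); q=comp(P,.078,.108,(.6215,-.0315),.02,'shank side');print(np.median(q,0))
A=np.c_[np.ones(len(q)),q[:,2]-.09]; print(np.linalg.lstsq(A,q[:,:2],rcond=None)[0])
P=cloud('scene',np.load('pics/sc11.npy')); q=comp(P,.078,.108,(.6215,-.0315),.02,'shank scene');print(np.median(q,0))
```

```text
[620.7 -32.1 141.5]
knobtop 2329 c [621.5 -30.8] size [22.7 22.9] ang 81.0 z [137.4 142.1 145.9]
collar 573 c [622.4 -22.1] size [10.  31.4] ang 79.7 z [114.2 116.2 121.4]
shank 52 c [622.1 -26.5] size [2.4 9.2] ang 77.3 z [84.3 86.7 89.9]
shank side 30 c [618.3 -29. ] size [ 8.4 16.8] ang 7.4 z [ 80.3  92.1 104.9]
[ 0.618335   -0.02729158  0.09212371]
[[ 0.61788677 -0.02796409]
 [-0.03224766  0.03885564]]
shank scene 13 c [624.9 -31.1] size [ 5.8 11.2] ang 8.2 z [83.5 88.7 94.3]
[ 0.62624793 -0.03269615  0.08872271]
```

>>> move_arm(
  series=[
    [[0.48,0.1,0,0.3,-0.5,0.3,0],[0.1,0,0,0,0,0,0],[0,0,-0.2,0,0,0,0],[0,0,0,0,0,0,0],[0,0,0,0,0,0,0]],
  ],
)

```text
clock: 15.5
eef_pos: [0.6283, -0.031, 0.117]
tool_rot: [0.762, 0.648, 0.001, 0.0]
ft_force: [-0.5, 0.0, -0.4]
grip_width: 0.0204
```

Run:
```python
from h import *
state()
```

```text
t 15.5 pos [628.3 -31.  117. ] jaw -9.27 z [ 0.002  0.001 -1.   ] F [-0.5  0.  -0.4] T [-0.01  0.03  0.02] w 20.4 q [-0.05  0.56  0.18  1.19  0.    1.68]
```

>>> move_arm(
  series=[
    [[-0.2,0.05,-0.2,0,0,0,0],[0,0,-0.2,0,0,0,0],[0,0,-0.2,0,0,0,0],[0,0,-0.1,0,0,0,0],[0,0,0,0,0,0,0]],
  ],
)

```text
clock: 16.0
eef_pos: [0.6258, -0.0302, 0.1091]
tool_rot: [0.762, 0.648, 0.001, 0.0]
ft_force: [-0.4, -0.3, 0.1]
grip_width: 0.0198
```

Run:
```python
from h import *
state()
```

```text
t 16.0 pos [625.8 -30.2 109.1] jaw -9.24 z [ 0.002  0.001 -1.   ] F [-0.4 -0.3  0.1] T [-0.    0.04  0.01] w 19.8 q [-0.05  0.56  0.16  1.17  0.    1.68]
```

>>> move_arm(
  series=[
    [[0.03,0,-0.25,0,0,0,0],[0,0,-0.25,0,0,0,0],[0,0,-0.25,0,0,0,0],[0,0,-0.25,0,0,0,0],[0,0,0,0,0,0,0]],
  ],
)

```text
clock: 16.5
eef_pos: [0.6261, -0.0302, 0.0981]
tool_rot: [0.762, 0.648, 0.001, 0.0]
ft_force: [0.2, -0.9, 0.2]
grip_width: 0.0196
```

Run:
```python
from h import *
state()
```

```text
t 16.5 pos [626.1 -30.2  98.1] jaw -9.24 z [ 0.002  0.001 -1.   ] F [ 0.2 -0.9  0.2] T [-0.03  0.01 -0.01] w 19.6 q [-0.05  0.57  0.15  1.15  0.    1.68]
```

Tip is about 9 mm into the plate with no reaction force. Continuing down; seated is at TCP z ≈ 69 mm.

>>> move_arm(
  series=[
    [[0,0,-0.3,0,0,0,0],[0,0,-0.3,0,0,0,0],[0,0,-0.3,0,0,0,0],[0,0,-0.3,0,0,0,0],[0,0,0,0,0,0,0]],
  ],
)

```text
clock: 17.0
eef_pos: [0.6261, -0.0304, 0.085]
tool_rot: [0.762, 0.648, 0.001, 0.0]
ft_force: [-0.7, -0.0, -1.9]
grip_width: 0.0199
```

Run:
```python
from h import *
state()
```

```text
t 17.0 pos [626.1 -30.4  85. ] jaw -9.25 z [ 0.002  0.001 -1.   ] F [-0.7 -0.  -1.9] T [-0.01  0.02  0.01] w 19.9 q [-0.05  0.58  0.13  1.12  0.    1.68]
```

>>> move_arm(
  series=[
    [[0,0,-0.3,0,0,0,0],[0,0,-0.3,0,0,0,0],[0,0,-0.3,0,0,0,0],[0,0,-0.2,0,0,0,0],[0,0,0,0,0,0,0]],
  ],
)

```text
clock: 17.5
eef_pos: [0.6261, -0.0304, 0.0729]
tool_rot: [0.762, 0.648, 0.001, 0.0]
ft_force: [-0.1, 0.3, -0.9]
grip_width: 0.0196
```

Run:
```python
from h import *
state()
```

```text
t 17.5 pos [626.1 -30.4  72.9] jaw -9.25 z [ 0.002  0.001 -1.   ] F [-0.1  0.3 -0.9] T [-0.09 -0.05  0.03] w 19.6 q [-0.05  0.59  0.11  1.09  0.    1.68]
```

>>> move_arm(
  series=[
    [[0,0,-0.15,0,0,0,0],[0,0,-0.15,0,0,0,0],[0,0,-0.1,0,0,0,0],[0,0,-0.1,0,0,0,0],[0,0,0,0,0,0,0]],
  ],
)

```text
clock: 18.0
eef_pos: [0.6265, -0.0304, 0.069]
tool_rot: [0.762, 0.648, 0.001, 0.001]
ft_force: [-1.2, -0.1, -0.3]
grip_width: 0.02
```

Run:
```python
from h import *
state()
```

```text
t 18.0 pos [626.5 -30.4  69. ] jaw -9.25 z [ 0.003  0.001 -1.   ] F [-1.2 -0.1 -0.3] T [-0.09  0.01  0.03] w 20.0 q [-0.05  0.59  0.11  1.08  0.    1.68]
```

>>> move_arm(
  series=[
    [[0,0,-0.05,0,0,0,0],[0,0,0,0,0,0,0.5],[0,0,0,0,0,0,0.5],[0,0,0,0,0,0,0.5],[0,0,0,0,0,0,0.5]],
  ],
)

```text
clock: 18.5
eef_pos: [0.6269, -0.0302, 0.0685]
tool_rot: [0.762, 0.648, 0.002, 0.001]
ft_force: [-0.5, 0.0, -0.3]
grip_width: 0.0429
```

>>> move_arm(
  series=[
    [[0,0,2,0,0,0,0.5],[0,0,3,0,0,0,0.5],[0,0,3,0,0,0,0.5],[0,0,2,0,0,0,0.5],[0,0,0,0,0,0,0.5]],
  ],
)

```text
clock: 19.0
eef_pos: [0.6247, -0.03, 0.1695]
tool_rot: [0.762, 0.648, -0.0, -0.001]
ft_force: [0.8, -0.5, 1.2]
grip_width: 0.0426
```

Run:
```python
from h import *
state(); wsnap('w12'); P=wcloud('w12'); comp(P,.085,.1,(.6263,-.0305),.025,'knobtop'); comp(P,.0635,.07,(.6263,-.0305),.03,'collar')
pca(P,.006,.058,(.64,.075),.05,'linktail')
```

```text
t 19.0 pos [624.7 -30.  169.5] jaw -9.24 z [-0.001  0.002 -1.   ] F [ 0.8 -0.5  1.2] T [ 0.06 -0.03  0.  ] w 42.6 q [-0.05  0.52  0.26  1.31  0.    1.68]
knobtop 734 c [626.4 -30. ] size [21.4 20.7] ang 79.8 z [88.8 92.2 93.6]
collar 336 c [627.7 -29.5] size [46.6 57.9] ang 16.2 z [63.6 65.8 67.6]
linktail 4611 rect [635.9  68.3] [61.4 87.3] mean [640.7  62.9  49.6] long axis [0.171 0.985] 80.2
```

View pics/w12.png

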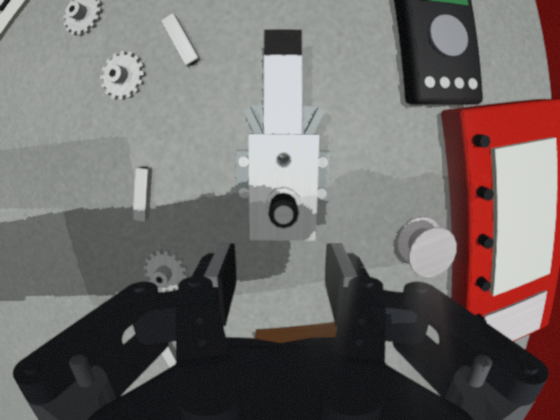

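The pivot pin is seated (knob top at 92 mm, as expected). Now the lock pin.

>>> move_arm(
  series=[
    [[0.9,-4,-0.5,0,0,0,0.5],[0.9,-4,-0.5,0,0,0,0.5],[0.8,-4,-0.5,0,0,0,0.5],[0.8,-4,-0.5,0,0,0,0.5],[0.5,-2.5,0,0,0,0,0.5]],
  ],
)

```text
clock: 19.55
eef_pos: [0.6603, -0.2145, 0.1384]
tool_rot: [0.758, 0.652, -0.003, -0.007]
ft_force: [0.5, 0.1, -0.4]
grip_width: 0.0427
```

>>> move_arm(
  series=[
    [[0,0,0,0,0,0,0.5],[0,0,0,0,0,0,0.45],[0,0,0,0,0,0,0.4],[0,0,0,0,0,0,0.4],[0,0,0,0,0,0,0.4]],
  ],
)

```text
clock: 20.05
eef_pos: [0.6569, -0.2153, 0.1303]
tool_rot: [0.759, 0.651, -0.006, -0.012]
ft_force: [-0.9, -0.4, -1.1]
grip_width: 0.0345
```

Run:
```python
from h import *
state(); wsnap('w13'); P=wcloud('w13'); comp(P,.07,.085,(.6636,-.221),.02,'knobtop')
```

```text
t 20.05 pos [ 656.9 -215.3  130.3] jaw -8.82 z [-0.025  0.01  -1.   ] F [-0.9 -0.4 -1.1] T [-0.03 -0.06 -0.03] w 34.5 q [-0.32  0.7   0.47  1.37  0.    1.41]
knobtop 387 c [ 664.  -221.2] size [13.7 13.6] ang 82.0 z [72.5 75.1 76.4]
```

>>> move_arm(
  series=[
    [[0.7,-0.6,0,-0.6,-1.4,0,0.4],[0.2,0,0,0,0,0,0.4],[0,0,-2,0,0,0,0.4],[0,0,-2,0,0,0,0.4],[0,0,0,0,0,0,0.4]],
  ],
)

```text
clock: 20.6
eef_pos: [0.668, -0.2173, 0.0931]
tool_rot: [0.758, 0.653, 0.001, 0.002]
ft_force: [-1.1, -0.2, -0.7]
grip_width: 0.0338
```

Run:
```python
from h import *
state()
```

```text
t 20.6 pos [ 668.  -217.3   93.1] jaw -8.5 z [ 0.005 -0.002 -1.   ] F [-1.1 -0.2 -0.7] T [0.02 0.   0.01] w 33.8 q [-0.31  0.72  0.41  1.25 -0.    1.4 ]
```

>>> move_arm(
  series=[
    [[-0.4,-0.4,0,0.1,0.3,-0.5,0.4],[-0.05,0,-1,0,0,0,0.4],[-0.05,0,-1,0,0,0,0.4],[-0.05,0,-0.5,0,0,0,0.4],[0,0,0,0,0,0,0.4]],
  ],
)

```text
clock: 21.1
eef_pos: [0.6635, -0.2213, 0.0695]
tool_rot: [0.76, 0.649, 0.001, 0.001]
ft_force: [-1.0, -0.2, -0.3]
grip_width: 0.0339
```

Run:
```python
from h import *
state()
```

```text
t 21.1 pos [ 663.5 -221.3   69.5] jaw -9.0 z [ 0.002 -0.001 -1.   ] F [-1.  -0.2 -0.3] T [-0.03  0.04 -0.04] w 33.9 q [-0.32  0.73  0.37  1.2   0.    1.41]
```

>>> move_arm(
  series=[
    [[0,0,-0.5,0,0,0,0.4],[0,0,-0.5,0,0,0,0.4],[0,0,-0.5,0,0,0,0.4],[0,0,-0.3,0,0,0,0.4],[0,0,0,0,0,0,0.4]],
  ],
)

```text
clock: 21.6
eef_pos: [0.6637, -0.2214, 0.0502]
tool_rot: [0.76, 0.649, 0.001, 0.001]
ft_force: [0.4, -0.1, -0.3]
grip_width: 0.0343
```

Run:
```python
from h import *
state()
```

```text
t 21.6 pos [ 663.7 -221.4   50.2] jaw -9.0 z [ 0.003 -0.001 -1.   ] F [ 0.4 -0.1 -0.3] T [-0.03 -0.01  0.01] w 34.3 q [-0.32  0.75  0.34  1.16  0.    1.41]
```

>>> move_arm(
  series=[
    [[0,0,0.1,0,0,0,0],[0,0,0,0,0,0,0],[0,0,0,0,0,0,0],[0,0,0,0,0,0,0],[0,0,0,0,0,0,0]],
  ],
)

```text
clock: 22.1
eef_pos: [0.6641, -0.2214, 0.052]
tool_rot: [0.76, 0.649, 0.001, 0.002]
ft_force: [0.5, -0.0, -0.4]
grip_width: 0.013
```

Run:
```python
from h import *
state()
```

```text
t 22.1 pos [ 664.1 -221.4   52. ] jaw -9.0 z [ 0.004 -0.001 -1.   ] F [ 0.5 -0.  -0.4] T [-0.04  0.01  0.08] w 13.0 q [-0.32  0.75  0.34  1.16  0.    1.41]
```

>>> move_arm(
  series=[
    [[0,0,1.5,0,0,0,0],[0,0,2,0,0,0,0],[0,0,2,0,0,0,0],[0,0,2,0,0,0,0],[0,0,0,0,0,0,0]],
  ],
)

```text
clock: 22.6
eef_pos: [0.6626, -0.221, 0.1275]
tool_rot: [0.76, 0.649, 0.0, 0.0]
ft_force: [1.2, -0.4, 0.4]
grip_width: 0.0125
```

Run:
```python
from h import *
state();wsnap('w14'); P=wcloud('w14'); z=bot.get_obs()['eef_pos'][2]; comp(P,z+.018,z+.032,bot.get_obs()['eef_pos'],.013,'knobtop');
```

```text
t 22.6 pos [ 662.6 -221.   127.5] jaw -9.0 z [ 0.  0. -1.] F [ 1.2 -0.4  0.4] T [ 0.02 -0.1   0.02] w 12.5 q [-0.32  0.7   0.45  1.33  0.    1.41]
knobtop 1134 c [ 662.1 -220.2] size [21.8 13.9] ang 82.8 z [145.3 151.1 155. ]
```

View pics/w14.png

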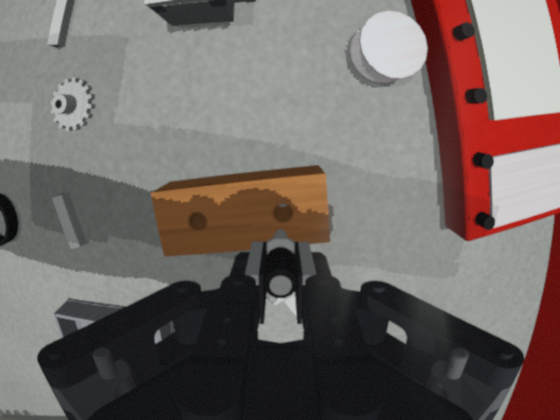

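>>> move_arm(
  series=[
    [[0,0,2.5,0,0,0,0],[-0.6,4,2,0,0,0,0],[-0.7,4.5,0,0,0,0,0],[-0.7,4.5,0,0,0,0,0],[-0.6,4.5,0,0,0,0,0]],
  ],
)

```text
clock: 23.15
eef_pos: [0.6316, -0.0479, 0.1622]
tool_rot: [0.765, 0.644, -0.004, -0.005]
ft_force: [1.2, 0.8, -0.3]
grip_width: 0.0129
```

>>> move_arm(
  series=[
    [[-0.4,3,0,0,0,0,0],[-0.1,1,0,0,0,0,0],[0,0,0,0,0,0,0],[0,0,0,0,0,0,0],[0,0,0,0,0,0,0]],
  ],
)

```text
clock: 23.65
eef_pos: [0.6225, -0.0019, 0.1562]
tool_rot: [0.762, 0.647, -0.007, -0.008]
ft_force: [-0.0, -0.2, -0.8]
grip_width: 0.0132
```

Run:
```python
from h import *
state();snap('side','s15');wsnap('w15');P=wcloud('w15'); z=bot.get_obs()['eef_pos'][2]; comp(P,z+.018,z+.032,bot.get_obs()['eef_pos'],.009,'knobtop'); 
p=cv2.imread('pics/s15.png');w=cv2.imread('pics/w15.png')
a=cv2.resize(p[130:230,240:340],(400,400),interpolation=cv2.INTER_CUBIC)
cv2.imwrite('pics/m15.png',np.hstack([a,cv2.resize(w[80:360,140:420],(400,400))]))
```

```text
t 23.65 pos [622.5  -1.9 156.2] jaw -9.35 z [-0.021  0.003 -1.   ] F [-0.  -0.2 -0.8] T [ 0.01 -0.05  0.  ] w 13.2 q [-0.    0.54  0.25  1.31  0.    1.73]
knobtop 991 c [622.4  -1.9] size [14.6 13.1] ang 80.5 z [175.8 179.9 184.1]
```

View pics/m15.png

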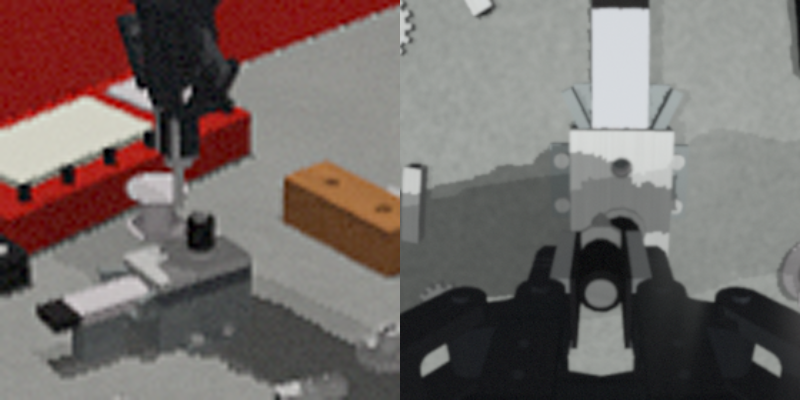

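>>> move_arm(
  series=[
    [[0.9,0.7,0,-0.2,-1.2,0.2,0],[0.1,0,0,0,0,0,0],[0,0,-1,0,0,0,0],[0,0,-1,0,0,0,0],[0,0,0,0,0,0,0]],
  ],
)

```text
clock: 24.25
eef_pos: [0.6342, 0.0023, 0.1346]
tool_rot: [0.763, 0.647, 0.0, 0.001]
ft_force: [0.0, -0.2, -0.7]
grip_width: 0.0128
```

Run:
```python
from h import *
state()
```

```text
t 24.25 pos [634.2   2.3 134.6] jaw -9.43 z [ 0.003 -0.001 -1.   ] F [ 0.  -0.2 -0.7] T [0.03 0.03 0.04] w 12.8 q [ 0.    0.56  0.22  1.24 -0.    1.74]
```

>>> move_arm(
  series=[
    [[-0.22,0.28,-0.3,0,0.1,0.2,0],[0,0,-0.5,0,0,0,0],[0,0,-0.5,0,0,0,0],[0,0,-0.5,0,0,0,0],[0,0,0,0,0,0,0]],
  ],
)

```text
clock: 24.75
eef_pos: [0.631, 0.0055, 0.1141]
tool_rot: [0.762, 0.648, -0.001, 0.0]
ft_force: [-0.7, -0.1, 0.2]
grip_width: 0.0129
```

Run:
```python
from h import *
state()
```

```text
t 24.75 pos [631.    5.5 114.1] jaw -9.2 z [-0.001 -0.002 -1.   ] F [-0.7 -0.1  0.2] T [ 0.03  0.01 -0.05] w 12.9 q [ 0.01  0.57  0.19  1.19 -0.    1.74]
```

>>> move_arm(
  series=[
    [[0.1,-0.03,-0.2,0,0,0,0],[0,0,-0.2,0,0,0,0],[0,0,-0.2,0,0,0,0],[0,0,-0.2,0,0,0,0],[0,0,0,0,0,0,0]],
  ],
)

```text
clock: 25.25
eef_pos: [0.6326, 0.0051, 0.1059]
tool_rot: [0.762, 0.648, -0.001, 0.001]
ft_force: [-0.0, -0.1, -0.8]
grip_width: 0.0125
```

Run:
```python
from h import *
state()
```

```text
t 25.25 pos [632.6   5.1 105.9] jaw -9.2 z [-0.    -0.002 -1.   ] F [-0.  -0.1 -0.8] T [-0.01 -0.05  0.04] w 12.5 q [ 0.01  0.58  0.18  1.17 -0.    1.74]
```

>>> move_arm(
  series=[
    [[-0.04,0,-0.25,0,0,0,0],[0,0,-0.25,0,0,0,0],[0,0,-0.25,0,0,0,0],[0,0,-0.25,0,0,0,0],[0,0,0,0,0,0,0]],
  ],
)

```text
clock: 25.75
eef_pos: [0.6322, 0.0051, 0.0952]
tool_rot: [0.762, 0.648, -0.0, 0.001]
ft_force: [-0.2, -0.2, -1.0]
grip_width: 0.0131
```

Run:
```python
from h import *
state()
```

```text
t 25.75 pos [632.2   5.1  95.2] jaw -9.21 z [ 0.    -0.002 -1.   ] F [-0.2 -0.2 -1. ] T [ 0.05 -0.02  0.04] w 13.1 q [ 0.01  0.58  0.16  1.15 -0.    1.74]
```

>>> move_arm(
  series=[
    [[0,0,-0.3,0,0,0,0],[0,0,-0.3,0,0,0,0],[0,0,-0.3,0,0,0,0],[0,0,-0.3,0,0,0,0],[0,0,0,0,0,0,0]],
  ],
)

```text
clock: 26.25
eef_pos: [0.6321, 0.0051, 0.082]
tool_rot: [0.762, 0.648, -0.0, 0.001]
ft_force: [0.0, -0.4, -0.0]
grip_width: 0.0127
```

Run:
```python
from h import *
state()
```

```text
t 26.25 pos [632.1   5.1  82. ] jaw -9.2 z [ 0.    -0.002 -1.   ] F [ 0.  -0.4 -0. ] T [-0.   -0.02 -0.05] w 12.7 q [ 0.01  0.59  0.15  1.12 -0.    1.74]
```

>>> move_arm(
  series=[
    [[0,0,-0.3,0,0,0,0],[0,0,-0.3,0,0,0,0],[0,0,-0.25,0,0,0,0],[0,0,-0.2,0,0,0,0],[0,0,0,0,0,0,0]],
  ],
)

```text
clock: 26.75
eef_pos: [0.6321, 0.0051, 0.0705]
tool_rot: [0.762, 0.648, -0.001, 0.001]
ft_force: [-0.1, 0.8, 0.0]
grip_width: 0.013
```

Run:
```python
from h import *
state()
```

```text
t 26.75 pos [632.1   5.1  70.5] jaw -9.2 z [-0.    -0.002 -1.   ] F [-0.1  0.8  0. ] T [-0.02 -0.   -0.04] w 13.0 q [ 0.01  0.6   0.13  1.1  -0.    1.74]
```

>>> move_arm(
  series=[
    [[0,0,-0.1,0,0,0,0],[0,0,-0.05,0,0,0,0],[0,0,0,0,0,0,0.35],[0,0,0,0,0,0,0.35],[0,0,0,0,0,0,0.35]],
  ],
)

```text
clock: 27.25
eef_pos: [0.6326, 0.0051, 0.0695]
tool_rot: [0.762, 0.648, -0.0, 0.001]
ft_force: [-0.5, 1.0, -0.1]
grip_width: 0.0298
```

>>> move_arm(
  series=[
    [[0,0,2,0,0,0,0.4],[0,0,3,0,0,0,0.4],[0,0,3,0,0,0,0.4],[0,0,2,0,0,0,0.4],[0,0,0,0,0,0,0.4]],
  ],
)

```text
clock: 27.75
eef_pos: [0.6311, 0.0051, 0.1718]
tool_rot: [0.762, 0.648, -0.001, 0.0]
ft_force: [-0.1, -0.2, 0.4]
grip_width: 0.0346
```

Run:
```python
from h import *
state(); wsnap('w16'); snap('scene','sc16'); P=wcloud('w16'); comp(P,.085,.1,(.6263,-.0305),.02,'pivot knobtop'); comp(P,.085,.1,(.632,.005),.015,'lock knobtop')
for n,g in enumerate([(.446,.201),(.486,-.098),(.486,.115)]): comp(P,.019,.04,g,.025,f'hub{n}')
for n,g in enumerate([(.5536,.1317),(.484,-.010)]): pca(P,.009,.03,g,.04,f'st{n}')
P=cloud('scene',np.load('pics/sc16.npy'))
pca(P,.009,.03,(.452,-.207),.04,'st2')
```

```text
t 27.75 pos [631.1   5.1 171.8] jaw -9.2 z [-0.002 -0.002 -1.   ] F [-0.1 -0.2  0.4] T [ 0.02 -0.05  0.04] w 34.6 q [ 0.01  0.53  0.28  1.32 -0.    1.74]
pivot knobtop 671 c [626.4 -29.6] size [21.4 21.6] ang 36.6 z [87.7 92.1 93.3]
lock knobtop 348 c [632.    5.1] size [14.2 13.9] ang 79.8 z [87.4 92.2 93.6]
hub0 219 c [444.8 199.8] size [17.5 17.3] ang 38.4 z [20.2 25.8 27.3]Traceback (most recent call last):
  File "<stdin>", line 3, in <module>
  File "h.py", line 18, in comp
    print(name,len(q),'c',np.round(rc[0],1),'size',np.round(rc[1],1),'ang',round(rc[2],1),'z',np.round(np.percentile(q[:,2],[5,50,95])*1000,1))
                                                                                                       ~~~~~~~~~~~~~^^^^^^^^^^^^^^^^^^
    return _quantile_unchecked(
        a, q, axis, out, overwrite_input, method, keepdims, weights)
    return _ureduce(a,
                    func=_quantile_ureduce_func,
    ...<5 lines>...
                    overwrite_input=overwrite_input,
                    method=method)
    r = func(a, **kwargs)
    result = _quantile(arr,
                       quantiles=q,
    ...<2 lines>...
                       out=out,
                       weights=wgt)
    slices_having_nans = np.isnan(arr[-1, ...])
                                  ~~~^^^^^^^^^
IndexError: index -1 is out of bounds for axis 0 with size 0
```

View pics/w16.png

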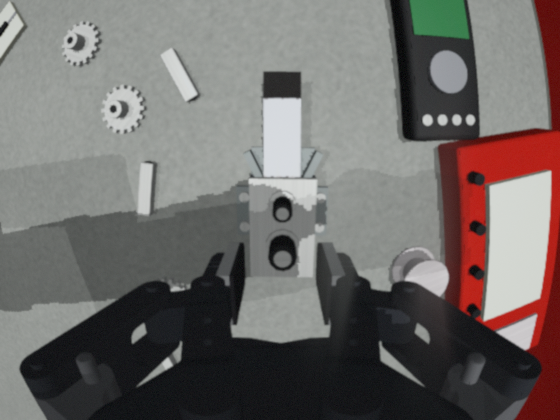

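View pics/sc16.png

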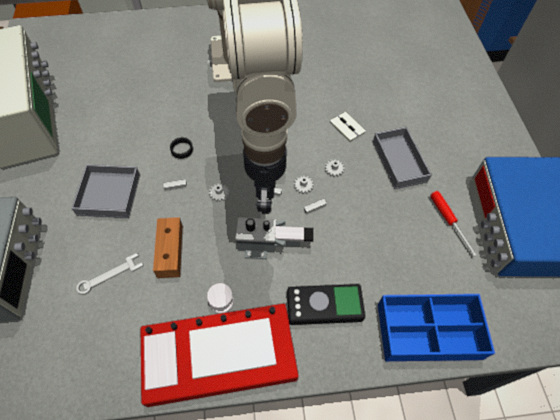

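Both pins are seated (knob tops at 92 mm). Next is the loose hardware, starting with standoff0.

>>> move_arm(
  series=[
    [[-1.9,3.1,-1,0,0,7,0.45],[-1.9,3.1,-1,0,0,7,0.45],[-1.9,3.1,-1,0,0,7,0.45],[-1.6,2.6,-1,0,0,6,0.45],[0,0,0,0,0,0,0.45]],
  ],
)

```text
clock: 28.35
eef_pos: [0.5486, 0.1247, 0.1172]
tool_rot: [0.583, 0.812, -0.008, -0.005]
ft_force: [0.2, -0.4, -0.1]
grip_width: 0.0386
```

Run:
```python
from h import *
state(); wsnap('w17'); P=wcloud('w17'); pca(P,.009,.03,(.5536,.1317),.035,'st0')
```

```text
t 28.35 pos [548.6 124.7 117.2] jaw 18.66 z [-0.018 -0.007 -1.   ] F [ 0.2 -0.4 -0.1] T [ 0.01  0.01 -0.01] w 38.6 q [ 0.23  0.45  0.    1.14 -0.    1.47]
st0 1252 rect [554.  132.2] [13.7 56.1] mean [553.6 132.8  14.2] long axis [-0.329  0.944] 109.2
```

>>> move_arm(
  series=[
    [[0.5,0.7,0,0.4,-1,0.5,0.45],[0,0,-2,0,0,0,0.45],[0,0,-3,0,0,0,0.45],[0,0,-3,0,0,0,0.45],[0,0,0,0,0,0,0.45]],
  ],
)

```text
clock: 28.9
eef_pos: [0.5596, 0.1288, 0.0351]
tool_rot: [0.583, 0.812, 0.003, 0.003]
ft_force: [-0.5, 0.2, -0.3]
grip_width: 0.0386
```

Run:
```python
from h import *
state()
```

```text
t 28.9 pos [559.6 128.8  35.1] jaw 18.62 z [ 0.009  0.001 -1.   ] F [-0.5  0.2 -0.3] T [-0.02  0.12 -0.06] w 38.6 q [ 0.23  0.53 -0.1   0.93 -0.    1.47]
```

>>> move_arm(
  series=[
    [[-0.55,0.3,0,0,0.4,0.5,0.45],[0,0,-1,0,0,0,0.45],[0,0,-1,0,0,0,0.45],[0,0,-0.9,0,0,0,0.45],[0,0,0,0,0,0,0.45]],
  ],
)

```text
clock: 29.4
eef_pos: [0.5581, 0.1315, 0.0081]
tool_rot: [0.581, 0.814, 0.004, 0.003]
ft_force: [-0.0, 0.5, -0.0]
grip_width: 0.0382
```

Run:
```python
from h import *
state()
```

```text
t 29.4 pos [558.1 131.5   8.1] jaw 18.98 z [ 0.009  0.003 -1.   ] F [-0.   0.5 -0. ] T [ 0.03  0.03 -0.02] w 38.2 q [ 0.23  0.56 -0.13  0.87  0.    1.47]
```

>>> move_arm(
  series=[
    [[-0.4,0,-0.4,0,0.4,0,0.45],[0,0,0,0,0,0,0.1],[0,0,0,0,0,0,0],[0,0,0,0,0,0,0],[0,0,0,0,0,0,0]],
  ],
)

```text
clock: 29.9
eef_pos: [0.5549, 0.1319, 0.0052]
tool_rot: [0.581, 0.814, 0.003, 0.001]
ft_force: [0.2, 0.2, -0.5]
grip_width: 0.012
```

Run:
```python
from h import *
state()
```

```text
t 29.9 pos [554.9 131.9   5.2] jaw 18.99 z [ 0.004  0.003 -1.   ] F [ 0.2  0.2 -0.5] T [ 0.02 -0.04 -0.02] w 12.0 q [ 0.23  0.57 -0.14  0.86  0.    1.47]
```

>>> move_arm(
  series=[
    [[0,0,3.5,0,0,0,0],[0,0,4,0,0,0,0],[-1.5,4.5,0.5,0,0,0,0],[-1.5,4.7,0,0,0,0,0],[-1.5,4.7,0,0,0,0,0]],
  ],
)

```text
clock: 30.4
eef_pos: [0.5109, 0.2682, 0.0883]
tool_rot: [0.587, 0.81, 0.003, 0.001]
ft_force: [0.6, 0.8, -0.5]
grip_width: 0.012
```

>>> move_arm(
  series=[
    [[-1.4,4.7,0,0,0,0,0],[-1.2,4.5,0,0,0,0,0],[-0.3,1,0,0,0,0,0],[0,0,0,0,0,0,0],[0,0,0,0,0,0,0]],
  ],
)

```text
clock: 30.9
eef_pos: [0.4781, 0.3798, 0.0893]
tool_rot: [0.583, 0.812, 0.005, 0.001]
ft_force: [-0.1, -0.2, -1.3]
grip_width: 0.0118
```

Run:
```python
from h import *
state(); wsnap('w18'); P=wcloud('w18'); pca(P,.029,.038,(.438,.375),.11,'tray')
```

```text
t 30.9 pos [478.1 379.8  89.3] jaw 18.64 z [ 0.007  0.006 -1.   ] F [-0.1 -0.2 -1.3] T [-0.01 -0.04 -0.01] w 11.8 q [0.67 0.54 0.07 1.09 0.   1.92]
tray 4410 rect [438.6 374. ] [160.6  90.9] mean [428.2 382.4  34.1] long axis [-0.932 -0.362] -158.8
```

View pics/w18.png

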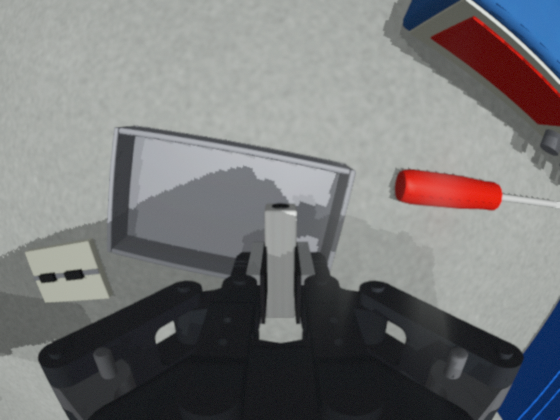

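>>> move_arm(
  series=[
    [[0.2,0,-2.5,-0.4,0.4,0,0],[0.1,0,-2.5,0,0,0,0],[0,0,-1.5,0,0,0,0],[0,0,0,0,0,0,0],[0,0,0,0,0,0,0]],
  ],
)

```text
clock: 31.45
eef_pos: [0.4857, 0.3707, 0.0239]
tool_rot: [0.589, 0.808, -0.0, 0.001]
ft_force: [-0.3, 0.1, 0.8]
grip_width: 0.0119
```

Run:
```python
from h import *
state()
```

```text
t 31.45 pos [485.7 370.7  23.9] jaw 17.86 z [ 0.001 -0.002 -1.   ] F [-0.3  0.1  0.8] T [-0.   -0.03  0.03] w 11.9 q [ 0.65  0.61  0.01  0.97 -0.    1.91]
```

>>> move_arm(
  series=[
    [[-0.5,0.6,0,0,0,0,0],[0,0,-0.5,0,0,0,0],[0,0,0,0,0,0,0],[0,0,0,0,0,0,0.25],[0,0,0,0,0,0,0.28]],
  ],
)

```text
clock: 31.95
eef_pos: [0.4828, 0.3773, 0.0225]
tool_rot: [0.59, 0.808, 0.002, 0.002]
ft_force: [0.0, 0.4, -0.2]
grip_width: 0.0237
```

>>> move_arm(
  series=[
    [[0,0,2,0,0,0,0.28],[0,0,3,0,0,0,0.28],[0,0,3,0,0,0,0.28],[0,0,2,0,0,0,0.4],[0,0,0,0,0,0,0.45]],
  ],
)

```text
clock: 32.45
eef_pos: [0.4816, 0.3772, 0.1259]
tool_rot: [0.589, 0.808, 0.002, 0.002]
ft_force: [-0.1, 0.5, 0.1]
grip_width: 0.0384
```

Run:
```python
from h import *
state(); wsnap('w19'); P=wcloud('w19'); pca(P,.012,.025,(.480,.376),.035,'st0')
```

```text
t 32.45 pos [481.6 377.2 125.9] jaw 17.81 z [ 0.005  0.001 -1.   ] F [-0.1  0.5  0.1] T [ 0.01  0.05 -0.01] w 38.4 q [ 0.67  0.52  0.13  1.18 -0.    1.93]
st0 1184 rect [482.9 377.7] [13.6 56.1] mean [482.3 378.9  18.1] long axis [-0.297  0.955] 107.3
```

View pics/w19.png

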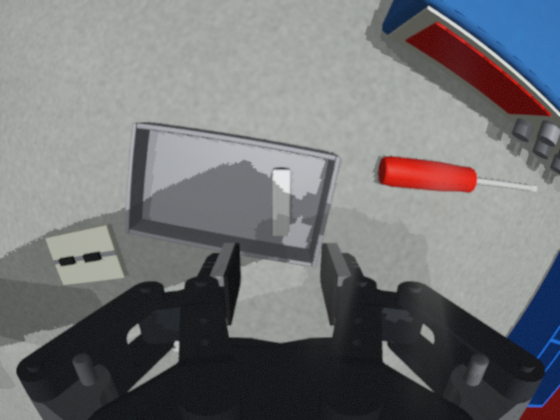

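>>> move_arm(
  series=[
    [[-0.8,-4,0,0,0,-2,0.5],[-0.8,-4,0,0,0,-2,0.5],[-0.8,-4,0,0,0,-2,0.5],[-0.8,-3.5,0,0,0,-2,0.5],[-0.2,-1,0,0,0,0,0.5]],
  ],
)

```text
clock: 33.0
eef_pos: [0.4414, 0.2075, 0.1159]
tool_rot: [0.644, 0.765, -0.003, -0.0]
ft_force: [0.1, -0.1, 0.0]
grip_width: 0.0427
```

>>> move_arm(
  series=[
    [[0,0,0,0,0,0,0.5],[0,0,0,0,0,0,0.5],[0,0,0,0,0,0,0.5],[0,0,0,0,0,0,0.5],[0,0,0,0,0,0,0.5]],
  ],
)

```text
clock: 33.5
eef_pos: [0.4415, 0.2095, 0.1134]
tool_rot: [0.643, 0.766, -0.004, -0.001]
ft_force: [-0.0, -0.2, -0.2]
grip_width: 0.0427
```

Run:
```python
from h import *
state(); wsnap('w20'); P=wcloud('w20'); comp(P,.02,.04,(.445,.2),.03,'hub0'); comp(P,.02,.04,(.486,.114),.03,'hub2')
```

```text
t 33.5 pos [441.5 209.5 113.4] jaw 9.94 z [-0.007 -0.005 -1.   ] F [-0.  -0.2 -0.2] T [ 0.03 -0.   -0.04] w 42.7 q [ 0.44  0.31 -0.22  1.05 -0.    1.84]
hub0 465 c [444.5 200.5] size [17.3 17.3] ang 10.7 z [22.7 26.2 27.4]
hub2 328 c [485.3 114.6] size [16.6 17.8] ang 8.6 z [21.2 25.9 27.5]
```

>>> move_arm(
  series=[
    [[0.2,-0.9,0,0.3,-0.4,0,0.5],[0,0,-2,0,0,0,0.5],[0,0,-2.5,0,0,0,0.5],[0,0,-2.5,0,0,0,0.5],[0,0,0,0,0,0,0.5]],
  ],
)

```text
clock: 34.05
eef_pos: [0.4457, 0.2001, 0.0432]
tool_rot: [0.642, 0.766, 0.003, 0.002]
ft_force: [-0.4, -0.8, -0.4]
grip_width: 0.0427
```

Run:
```python
from h import *
state()
```

```text
t 34.05 pos [445.7 200.1  43.2] jaw 10.05 z [ 0.007  0.003 -1.   ] F [-0.4 -0.8 -0.4] T [-0.03  0.1   0.01] w 42.7 q [ 0.42  0.38 -0.33  0.85 -0.    1.82]
```

>>> move_arm(
  series=[
    [[-0.1,0,-1,0,0.4,0,0.5],[-0.1,0,-1,0,0,0,0.5],[0,0,-1,0,0,0,0.5],[0,0,-0.1,0,0,0,0.5],[0,0,0,0,0,0,0.5]],
  ],
)

```text
clock: 34.55
eef_pos: [0.4458, 0.2004, 0.0126]
tool_rot: [0.643, 0.766, 0.003, 0.0]
ft_force: [0.1, -0.2, -0.1]
grip_width: 0.0428
```

Run:
```python
from h import *
state()
```

```text
t 34.55 pos [445.8 200.4  12.6] jaw 10.03 z [ 0.004  0.004 -1.   ] F [ 0.1 -0.2 -0.1] T [-0.04  0.01  0.04] w 42.8 q [ 0.42  0.43 -0.36  0.78  0.    1.82]
```

>>> move_arm(
  series=[
    [[-0.1,0,-0.1,0,0,0,0.3],[0,0,0,0,0,0,0],[0,0,0,0,0,0,0],[0,0,0,0,0,0,0],[0,0,0,0,0,0,0]],
  ],
)

```text
clock: 35.05
eef_pos: [0.4458, 0.201, 0.013]
tool_rot: [0.642, 0.766, 0.004, 0.001]
ft_force: [0.0, -0.4, -0.4]
grip_width: 0.0149
```

>>> move_arm(
  series=[
    [[0,0,2,0,0,0,0],[0,0,4,0,0,0,0],[0,0,4,0,0,0,0],[0,-4,1,0,0,0,0],[0,-5,0,0,0,0,0]],
  ],
)

```text
clock: 35.55
eef_pos: [0.4454, 0.1129, 0.1262]
tool_rot: [0.638, 0.77, 0.004, 0.001]
ft_force: [0.9, -0.8, -0.8]
grip_width: 0.0153
```

Run:
```python
from h import *
state(); wsnap('w21')
```

```text
t 35.55 pos [445.4 112.9 126.2] jaw 10.65 z [ 0.007  0.005 -1.   ] F [ 0.9 -0.8 -0.8] T [-0.05 -0.06 -0.02] w 15.3 q [ 0.25  0.23 -0.29  1.04  0.    1.63]
```

View pics/w21.png

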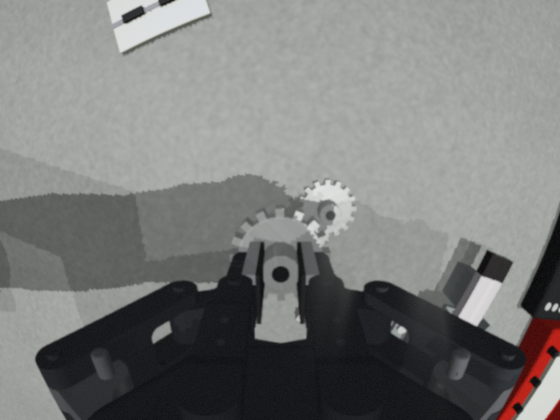

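>>> move_arm(
  series=[
    [[0,-5,0,0,0,0,0],[0,-5,0,0,0,0,0],[0,-5,0,0,0,0,0],[0,-5,0,0,0,0,0],[0,-5,0,0,0,0,0]],
  ],
)

```text
clock: 36.1
eef_pos: [0.4448, -0.1385, 0.1271]
tool_rot: [0.639, 0.769, 0.004, 0.004]
ft_force: [1.3, 0.6, -0.4]
grip_width: 0.0151
```

>>> move_arm(
  series=[
    [[0,-5,0,0,0,0,0],[0,-5,0,0,0,0,0],[-0.5,-4.5,0,0,0,0,0],[-0.5,-4,0,0,0,0,0],[0,0,0,0,0,0,0]],
  ],
)

```text
clock: 36.6
eef_pos: [0.4329, -0.3332, 0.1266]
tool_rot: [0.642, 0.766, 0.004, 0.006]
ft_force: [0.2, 0.1, -0.3]
grip_width: 0.0153
```

Run:
```python
from h import *
state(); wsnap('w22'); P=wcloud('w22'); pca(P,.029,.038,(.456,-.371),.1,'tray')
```

```text
t 36.6 pos [ 432.9 -333.2  126.6] jaw 10.05 z [ 0.013 -0.002 -1.   ] F [ 0.2  0.1 -0.3] T [0.04 0.03 0.06] w 15.3 q [-0.66  0.39 -0.07  1.1   0.01  0.74]
tray 2251 rect [ 457.8 -366.5] [117.8 130.8] mean [ 455.6 -333.7   34.3] long axis [-0.999 -0.051] -177.1
```

View pics/w22.png

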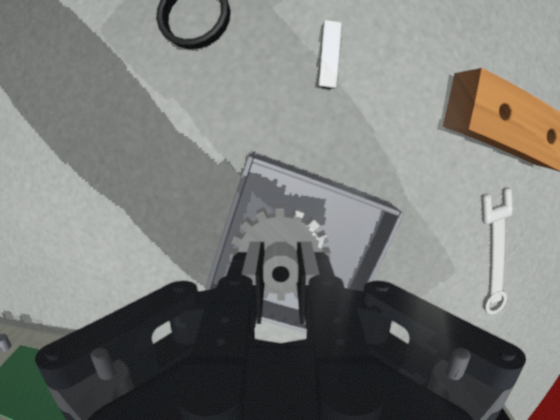

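>>> move_arm(
  series=[
    [[-0.4,-3,0,0,0.6,0,0],[-0.4,-3,0,0,0,0,0],[0,0,-3,0,0,0,0],[0,0,-3,0,0,0,0],[0,0,0,0,0,0,0]],
  ],
)

```text
clock: 37.15
eef_pos: [0.4257, -0.3873, 0.0648]
tool_rot: [0.64, 0.768, 0.002, -0.001]
ft_force: [-0.8, 1.0, 0.3]
grip_width: 0.015
```

```bash
cat >> h.py <<'E'
def sq():
    o=bot.get_obs()['eef_pos']; d=o[:2]*1000-[456.8,-371.5]; print('sq frame',round(d@[.985,-.174],1),round(d@[.174,.985],1)); state()
def lt():
    o=bot.get_obs()['eef_pos']; d=o[:2]*1000-[438.6,374.5]; print('long frame',round(d@[.991,.129],1),round(d@[-.129,.991],1)); state()
E
python3 - <<'E'
from h import *
sq()
E
```

```text
sq frame -27.9 -21.0
t 37.15 pos [ 425.7 -387.3   64.8] jaw 10.38 z [ 0.002  0.004 -1.   ] F [-0.8  1.   0.3] T [ 0.11 -0.03 -0.04] w 15.0 q [-0.74  0.51 -0.05  1.01  0.    0.65]
```

>>> move_arm(
  series=[
    [[0,-0.6,-1.5,0,0,0,0],[0,0,-1.5,0,0,0,0],[0,0,-0.9,0,0,0,0],[0,0,0,0,0,0,0],[0,0,0,0,0,0,0]],
  ],
)

```text
clock: 37.65
eef_pos: [0.4288, -0.3918, 0.0269]
tool_rot: [0.638, 0.77, 0.002, 0.001]
ft_force: [-0.5, -0.7, 0.0]
grip_width: 0.0149
```

Run:
```python
from h import *
sq()
```

```text
sq frame -24.1 -24.8
t 37.65 pos [ 428.8 -391.8   26.9] jaw 10.68 z [ 0.004  0.002 -1.   ] F [-0.5 -0.7  0. ] T [-0.    0.01 -0.02] w 14.9 q [-0.74  0.56 -0.08  0.93  0.    0.64]
```

>>> move_arm(
  series=[
    [[-0.3,-0.2,-0.4,0,0,0,0],[0,0,-0.3,0,0,0,0],[0,0,0,0,0,0,0],[0,0,0,0,0,0,0.32],[0,0,0,0,0,0,0.32]],
  ],
)

```text
clock: 38.15
eef_pos: [0.427, -0.3953, 0.0222]
tool_rot: [0.638, 0.77, 0.002, 0.003]
ft_force: [0.4, 0.2, -0.7]
grip_width: 0.0272
```

>>> move_arm(
  series=[
    [[0,0,0,0,0,0,0.32],[0,0,2,0,0,0,0.32],[0,0,4,0,0,0,0.32],[0,0,4,0,0,0,0.4],[0,4,1,0,0,0,0.45]],
  ],
)

```text
clock: 38.65
eef_pos: [0.4257, -0.3567, 0.1332]
tool_rot: [0.64, 0.768, 0.002, 0.002]
ft_force: [1.7, 0.3, 0.4]
grip_width: 0.0381
```

Run:
```python
from h import *
state(); wsnap('w23'); snap('scene','sc23'); P=wcloud('w23'); comp(P,.026,.045,(.426,-.393),.02,'hub0'); pca(P,.009,.03,(.452,-.207),.04,'st2')
P=cloud('scene',np.load('pics/sc23.npy')); comp(P,.025,.045,(.426,-.393),.02,'hub0 sc'); pca(P,.009,.03,(.452,-.207),.04,'st2')
```

```text
t 38.65 pos [ 425.7 -356.7  133.2] jaw 10.41 z [ 0.006  0.    -1.   ] F [1.7 0.3 0.4] T [ 0.05 -0.04 -0.04] w 38.1 q [-0.7   0.41 -0.02  1.14  0.    0.69]
hub0 358 c [ 426.5 -394.7] size [17.4 17.5] ang 11.0 z [27.9 30.1 31.2]
st2 1104 rect [ 451.2 -208.3] [14.9 55.3] mean [ 450.9 -209.3   14. ] long axis [-0.09   0.996] 95.2
hub0 sc 41 c [ 427.6 -394.7] size [15.8 15.7] ang 7.8 z [26.3 29.7 33.3]
st2 129 rect [ 452.9 -207.3] [18.3 55.1] mean [ 453.1 -207.5   13.7] long axis [-0.102  0.995] 95.8
```

View pics/w23.png

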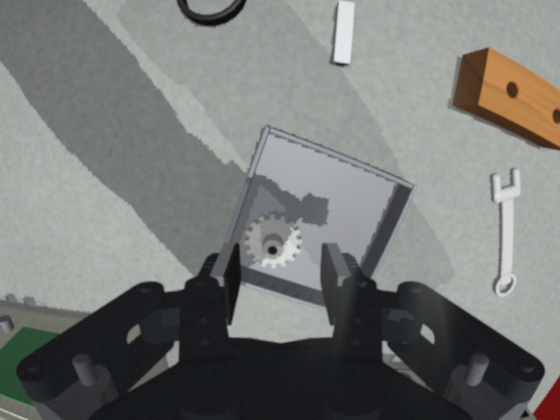

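View pics/sc23.png

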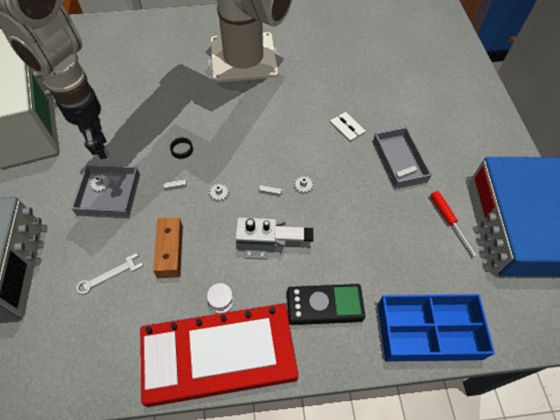

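gear0 is in the tray. Standoff1 has been knocked aside, from px (254,187) to (270,189), as the task said might happen. Next is standoff2.

>>> move_arm(
  series=[
    [[0.6,4,0,0,0,-2,0.45],[0.7,4,-1,0,0,-2,0.45],[0.7,4,-2,0,0,-1,0.45],[0.3,1.5,0,0,0,0,0.45],[0,0,0,0,0,0,0.45]],
  ],
)

```text
clock: 39.25
eef_pos: [0.4471, -0.2114, 0.1006]
tool_rot: [0.672, 0.741, 0.003, -0.0]
ft_force: [0.9, -0.2, -0.5]
grip_width: 0.0384
```

Run:
```python
from h import *
state(); wsnap('w24');  P=wcloud('w24'); pca(P,.009,.03,(.452,-.207),.04,'st2')
```

```text
t 39.25 pos [ 447.1 -211.4  100.6] jaw 5.55 z [ 0.004  0.005 -1.   ] F [ 0.9 -0.2 -0.5] T [0.01 0.05 0.  ] w 38.4 q [-0.45  0.33 -0.24  1.01  0.01  1.03]
st2 1372 rect [ 451.9 -207.1] [13.7 54.7] mean [ 451.5 -206.    14.1] long axis [-0.092  0.996] 95.3
```

>>> move_arm(
  series=[
    [[0.4,0.4,0,0,0.2,0,0.45],[0,0,-3,0,0,0,0.45],[0,0,-3,0,0,0,0.45],[0,0,-1,0,0,0,0.45],[0,0,0,0,0,0,0.45]],
  ],
)

```text
clock: 39.8
eef_pos: [0.4542, -0.2141, 0.0308]
tool_rot: [0.675, 0.738, 0.002, 0.002]
ft_force: [0.8, 0.9, -0.4]
grip_width: 0.0384
```

Run:
```python
from h import *
state()
```

```text
t 39.8 pos [ 454.2 -214.1   30.8] jaw 5.13 z [ 0.006 -0.    -1.   ] F [ 0.8  0.9 -0.4] T [-0.01  0.06 -0.01] w 38.4 q [-0.44  0.42 -0.31  0.84  0.    1.04]
```

>>> move_arm(
  series=[
    [[-0.2,0.7,0,0,0.3,0,0.45],[0,0,-1,0,0,0,0.45],[0,0,-1,0,0,0,0.45],[0,0,-0.5,0,0,0,0.45],[0,0,0,0,0,0,0.45]],
  ],
)

```text
clock: 40.3
eef_pos: [0.4547, -0.2088, 0.0072]
tool_rot: [0.675, 0.737, 0.001, 0.003]
ft_force: [0.4, 0.5, -0.0]
grip_width: 0.0383
```

Run:
```python
from h import *
state()
```

```text
t 40.3 pos [ 454.7 -208.8    7.2] jaw 5.03 z [ 0.006 -0.003 -1.   ] F [ 0.4  0.5 -0. ] T [-0.02  0.04  0.03] w 38.3 q [-0.43  0.45 -0.33  0.78 -0.    1.05]
```

>>> move_arm(
  series=[
    [[-0.3,0.1,-0.4,0,0.3,0,0.45],[0,0,0,0,0,0,0.1],[0,0,0,0,0,0,0],[0,0,0,0,0,0,0],[0,0,0,0,0,0,0]],
  ],
)

```text
clock: 40.8
eef_pos: [0.4521, -0.208, 0.0038]
tool_rot: [0.675, 0.737, -0.001, 0.002]
ft_force: [0.4, -0.4, -0.2]
grip_width: 0.0122
```

>>> move_arm(
  series=[
    [[0,0,3,0,0,0,0],[0,0,4,0,0,0,0],[0,1,3,0,0,0,0],[0,5,1,0,0,2,0],[0,5,0,0,0,2,0]],
  ],
)

```text
clock: 41.3
eef_pos: [0.452, -0.1003, 0.117]
tool_rot: [0.653, 0.758, -0.001, 0.002]
ft_force: [0.7, 1.2, -0.3]
grip_width: 0.012
```

>>> move_arm(
  series=[
    [[0,5,0,0,0,2,0],[0,5,0,0,0,2,0],[0,5,0,0,0,0,0],[0,5,0,0,0,0,0],[0,5,0,0,0,0,0]],
  ],
)

```text
clock: 41.8
eef_pos: [0.4521, 0.1515, 0.1198]
tool_rot: [0.626, 0.78, 0.002, 0.005]
ft_force: [1.2, -1.0, -0.3]
grip_width: 0.0122
```

Run:
```python
from h import *
lt()
```

```text
long frame -15.4 -222.7
t 41.8 pos [452.1 151.5 119.8] jaw 12.46 z [ 0.011 -0.003 -1.   ] F [ 1.2 -1.  -0.3] T [ 0.03 -0.09  0.02] w 12.2 q [ 0.33  0.27 -0.26  1.03 -0.01  1.68]
```

>>> move_arm(
  series=[
    [[-0.3,5,0,0,0.6,0,0],[-0.3,5,0,0,0,0,0],[-0.3,5,0,0,0,0,0],[-0.3,4,0,0,0,0,0],[0,1.5,0,0,0,0,0]],
  ],
)

```text
clock: 42.3
eef_pos: [0.4382, 0.363, 0.1202]
tool_rot: [0.624, 0.782, 0.001, 0.001]
ft_force: [0.1, -0.7, 0.2]
grip_width: 0.0122
```

>>> move_arm(
  series=[
    [[0,0,0,0,0,0,0],[0,0,-2,0,0,0,0],[0,0,-3,0,0,0,0],[0,0,-1,0,0,0,0],[0,0,0,0,0,0,0]],
  ],
)

```text
clock: 42.8
eef_pos: [0.4379, 0.3629, 0.0591]
tool_rot: [0.623, 0.782, 0.001, 0.002]
ft_force: [0.6, 0.7, 0.0]
grip_width: 0.0123
```

Run:
```python
from h import *
lt()
```

```text
long frame -2.2 -11.4
t 42.8 pos [437.9 362.9  59.1] jaw 12.96 z [ 0.004 -0.001 -1.   ] F [0.6 0.7 0. ] T [-0.05  0.05 -0.02] w 12.3 q [ 0.69  0.5  -0.08  0.98 -0.    2.04]
```

>>> move_arm(
  series=[
    [[-0.1,1.2,0,0,0,0,0],[0,0,-2,0,0,0,0],[0,0,-1.8,0,0,0,0],[0,0,0,0,0,0,0],[0,0,0,0,0,0,0]],
  ],
)

```text
clock: 43.3
eef_pos: [0.4413, 0.3787, 0.0271]
tool_rot: [0.624, 0.781, 0.006, 0.003]
ft_force: [0.7, -0.1, -0.1]
grip_width: 0.0121
```

Run:
```python
from h import *
lt()
```

```text
long frame 3.2 3.8
t 43.3 pos [441.3 378.7  27.1] jaw 12.78 z [ 0.012  0.006 -1.   ] F [ 0.7 -0.1 -0.1] T [0.01 0.   0.02] w 12.1 q [ 0.71  0.55 -0.09  0.91 -0.    2.06]
```

>>> move_arm(
  series=[
    [[-0.2,-0.2,-0.6,-0.3,0.5,0,0],[0,0,-0.5,0,0,0,0],[0,0,0,0,0,0,0],[0,0,0,0,0,0,0.28],[0,0,0,0,0,0,0.28]],
  ],
)

```text
clock: 43.8
eef_pos: [0.4413, 0.3787, 0.0195]
tool_rot: [0.624, 0.781, 0.004, 0.001]
ft_force: [0.1, 0.1, 0.4]
grip_width: 0.024
```

>>> move_arm(
  series=[
    [[0,0,2,0,0,0,0.28],[0,0,3,0,0,0,0.28],[0,0,3,0,0,0,0.35],[0,0,2,0,0,0,0.45],[0,0,0,0,0,0,0.45]],
  ],
)

```text
clock: 44.3
eef_pos: [0.4402, 0.3776, 0.1225]
tool_rot: [0.624, 0.781, 0.003, 0.001]
ft_force: [-0.6, -0.6, 0.1]
grip_width: 0.0382
```

Run:
```python
from h import *
lt(); snap('scene','sc25'); wsnap('w25'); P=wcloud('w25'); pca(P,.012,.028,(.439,.376),.022,'st2'); pca(P,.012,.028,(.483,.377),.022,'st0')
P=cloud('scene',np.load('pics/sc25.npy')); comp(P,.02,.04,(.486,.114),.025,'hub2'); pca(P,.009,.03,(.50,.03),.05,'st1'); comp(P,.02,.04,(.486,-.098),.025,'hub1')
```

```text
long frame 2.0 2.8
t 44.3 pos [440.2 377.6 122.5] jaw 12.75 z [ 0.006  0.004 -1.   ] F [-0.6 -0.6  0.1] T [0.   0.01 0.03] w 38.2 q [ 0.71  0.46  0.03  1.13 -0.    2.06]
st2 949 rect [441.9 376.6] [13.7 43.9] mean [441.5 376.9  18.2] long axis [-0.223  0.975] 102.9
st0 942 rect [482.5 376.8] [14.7 43.6] mean [482.  377.2  18.1] long axis [-0.303  0.953] 107.6
hub2 43 c [487.4 113.1] size [14.9 20.6] ang 81.0 z [21.7 25.8 28.4]
st1 128 rect [496.4  28.2] [54.8 17.2] mean [497.   27.6  13.7] long axis [0.312 0.95 ] 71.8
hub1 41 c [485.5 -99.7] size [16.4 14.7] ang 27.6 z [20.7 25.6 28.1]
```

View pics/sc25.png

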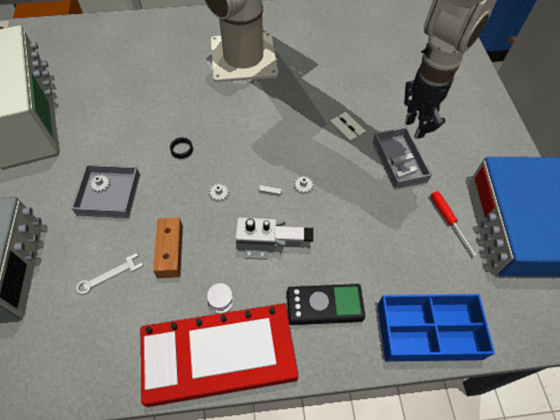

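Two standoffs are in the long tray, both flat. Next is gear2 at (486,114).

>>> move_arm(
  series=[
    [[0.8,-5,0,0,0,0,0.5],[0.9,-5,0,0,0,0,0.5],[0.9,-5,0,0,0,0,0.5],[0.9,-5,0,0,0,0,0.5],[0.9,-5,0,0,0,0,0.5]],
  ],
)

```text
clock: 44.9
eef_pos: [0.4766, 0.1302, 0.111]
tool_rot: [0.619, 0.786, -0.003, -0.002]
ft_force: [0.8, 0.1, 0.4]
grip_width: 0.0427
```

>>> move_arm(
  series=[
    [[0,-0.5,0,0,0,0,0.5],[0,0,0,0,0,0,0.5],[0,0,0,0,0,0,0.5],[0,0,0,0,0,0,0.5],[0,0,0,0,0,0,0.5]],
  ],
)

```text
clock: 45.4
eef_pos: [0.4731, 0.1209, 0.1057]
tool_rot: [0.621, 0.784, -0.008, -0.005]
ft_force: [-0.8, -0.5, 0.4]
grip_width: 0.043
```

Run:
```python
from h import *
state(); wsnap('w26'); P=wcloud('w26'); comp(P,.02,.04,(.486,.114),.025,'hub2')
```

```text
t 45.4 pos [473.1 120.9 105.7] jaw 13.19 z [-0.018 -0.005 -1.   ] F [-0.8 -0.5  0.4] T [-0.   -0.01 -0.04] w 43.0 q [ 0.25  0.33 -0.22  1.04 -0.    1.59]
hub2 478 c [485.7 114. ] size [17.1 16.9] ang 46.4 z [22.8 26.2 27.4]
```

>>> move_arm(
  series=[
    [[1.1,-0.7,0,0.3,-1,0,0.5],[0,0,-2,0,0,0,0.5],[0,0,-2.5,0,0,0,0.5],[0,0,-1.5,0,0,0,0.5],[0,0,0,0,0,0,0.5]],
  ],
)

```text
clock: 45.95
eef_pos: [0.4891, 0.1164, 0.0457]
tool_rot: [0.619, 0.786, 0.004, 0.004]
ft_force: [0.3, 0.6, 0.1]
grip_width: 0.0428
```

Run:
```python
from h import *
state()
```

```text
t 45.95 pos [489.1 116.4  45.7] jaw 13.58 z [ 0.011  0.002 -1.   ] F [0.3 0.6 0.1] T [-0.    0.06  0.  ] w 42.8 q [ 0.23  0.4  -0.29  0.87 -0.    1.57]
```

>>> move_arm(
  series=[
    [[-0.4,-0.25,-1,0,0.6,0,0.5],[0,0,-1,0,0,0,0.5],[0,0,-1,0,0,0,0.5],[0,0,-0.3,0,0,0,0.5],[0,0,0,0,0,0,0.5]],
  ],
)

```text
clock: 46.45
eef_pos: [0.4873, 0.1141, 0.012]
tool_rot: [0.618, 0.786, 0.002, 0.001]
ft_force: [-0.2, -0.3, -0.8]
grip_width: 0.0424
```

Run:
```python
from h import *
state()
```

```text
t 46.45 pos [487.3 114.1  12. ] jaw 13.62 z [ 0.004  0.003 -1.   ] F [-0.2 -0.3 -0.8] T [ 0.   -0.03 -0.02] w 42.4 q [ 0.23  0.45 -0.33  0.79  0.    1.56]
```

>>> move_arm(
  series=[
    [[-0.1,0,0,0,0,0,0.3],[0,0,0,0,0,0,0],[0,0,0,0,0,0,0],[0,0,0,0,0,0,0],[0,0,0,0,0,0,0]],
  ],
)

```text
clock: 46.95
eef_pos: [0.4871, 0.1144, 0.0133]
tool_rot: [0.618, 0.786, 0.003, 0.002]
ft_force: [-0.3, 0.1, -1.1]
grip_width: 0.0149
```

>>> move_arm(
  series=[
    [[0,0,2,0,0,0,0],[0,0,4,0,0,0,0],[0,-2,4,0,0,0,0],[0,-4,1,0,0,0,0],[0,-5,0,0,0,0,0]],
  ],
)

```text
clock: 47.45
eef_pos: [0.4862, 0.0059, 0.1267]
tool_rot: [0.614, 0.79, 0.003, 0.001]
ft_force: [0.5, 0.1, -1.2]
grip_width: 0.0151
```

>>> move_arm(
  series=[
    [[0,-5,0,0,0,0,0],[0,-5,0,0,0,0,0],[0,-5,0,0,0,0,0],[0,-5,0,0,0,0,0],[0,-5,0,0,0,0,0]],
  ],
)

```text
clock: 47.95
eef_pos: [0.4867, -0.2461, 0.1296]
tool_rot: [0.612, 0.791, 0.005, 0.005]
ft_force: [0.5, 0.5, 0.5]
grip_width: 0.0149
```

Run:
```python
from h import *
sq()
```

```text
sq frame 7.6 128.7
t 47.95 pos [ 486.7 -246.1  129.6] jaw 14.51 z [ 0.013  0.002 -1.   ] F [0.5 0.5 0.5] T [ 0.03 -0.04 -0.03] w 14.9 q [-0.47  0.38 -0.07  1.11  0.01  0.85]
```

>>> move_arm(
  series=[
    [[-0.2,-4.5,0,0,0.6,0,0],[-0.2,-4.5,0,0,0,0,0],[-0.2,-4,0,0,0,0,0],[-0.1,-1.5,0,0,0,0,0],[0,0,0,0,0,0,0]],
  ],
)

```text
clock: 48.45
eef_pos: [0.4768, -0.4045, 0.1287]
tool_rot: [0.616, 0.788, 0.001, 0.002]
ft_force: [-0.7, 0.3, -0.2]
grip_width: 0.0153
```

>>> move_arm(
  series=[
    [[0,0,-1,0,0,0,0],[0,0,-3,0,0,0,0],[0,0,-2,0,0,0,0],[0,0,0,0,0,0,0],[0,0,0,0,0,0,0]],
  ],
)

```text
clock: 48.95
eef_pos: [0.477, -0.3982, 0.0655]
tool_rot: [0.614, 0.789, 0.002, 0.0]
ft_force: [0.0, -0.5, -1.2]
grip_width: 0.0151
```

Run:
```python
from h import *
sq()
```

```text
sq frame 24.6 -22.8
t 48.95 pos [ 477.  -398.2   65.5] jaw 14.26 z [ 0.003  0.003 -1.   ] F [ 0.  -0.5 -1.2] T [ 0.03 -0.01 -0.01] w 15.1 q [-0.7   0.59  0.09  1.07  0.    0.62]
```

>>> move_arm(
  series=[
    [[0.3,-0.5,-1.5,0,0,0,0],[0.1,0,-1.5,0,0,0,0],[0,0,-1.2,0,0,0,0],[0,0,0,0,0,0,0],[0,0,0,0,0,0,0]],
  ],
)

```text
clock: 49.45
eef_pos: [0.4845, -0.4033, 0.0239]
tool_rot: [0.612, 0.79, 0.002, 0.003]
ft_force: [0.5, 0.0, 0.1]
grip_width: 0.0152
```

Run:
```python
from h import *
sq()
```

```text
sq frame 32.8 -26.5
t 49.45 pos [ 484.5 -403.3   23.9] jaw 14.46 z [ 0.008 -0.001 -1.   ] F [0.5 0.  0.1] T [ 0.05  0.06 -0.02] w 15.2 q [-0.7   0.64  0.06  0.99  0.    0.62]
```

>>> move_arm(
  series=[
    [[-0.45,0,-0.2,0,0.4,0,0],[0,0,-0.2,0,0,0,0],[0,0,0,0,0,0,0],[0,0,0,0,0,0,0.28],[0,0,0,0,0,0,0.28]],
  ],
)

```text
clock: 49.95
eef_pos: [0.4807, -0.4046, 0.022]
tool_rot: [0.613, 0.79, -0.001, 0.002]
ft_force: [-0.2, 1.1, -0.2]
grip_width: 0.0238
```

>>> move_arm(
  series=[
    [[0,0,0,0,0,0,0.28],[0,0,2,0,0,0,0.28],[0,0,4,0,0,0,0.28],[0,0,4,0,0,0,0.4],[0,4,1,0,0,-4,0.45]],
  ],
)

```text
clock: 50.45
eef_pos: [0.479, -0.3663, 0.1326]
tool_rot: [0.642, 0.766, -0.0, 0.001]
ft_force: [0.4, -0.3, 0.4]
grip_width: 0.0384
```

Run:
```python
from h import *
sq(); snap('scene','sc27'); wsnap('w27'); P=wcloud('w27'); comp(P,.026,.045,(.482,-.402),.02,'hub2'); comp(P,.026,.045,(.426,-.394),.02,'hub0')
P=cloud('scene',np.load('pics/sc27.npy')); pca(P,.009,.03,(.497,.028),.05,'st1'); comp(P,.02,.04,(.486,-.098),.025,'hub1')
```

```text
sq frame 21.0 9.0
t 50.45 pos [ 479.  -366.3  132.6] jaw 10.05 z [ 0.001 -0.002 -1.   ] F [ 0.4 -0.3  0.4] T [ 0.03 -0.11  0.01] w 38.4 q [-0.65  0.5   0.12  1.19 -0.    0.74]
hub2 364 c [ 480.3 -403.8] size [17.5 17.6] ang 43.5 z [28.  30.1 31.5]
hub0 373 c [ 426.9 -394.8] size [17.2 17.7] ang 11.4 z [27.8 30.2 31.2]
st1 125 rect [496.1  27.7] [55.5 17.2] mean [496.9  27.8  13.6] long axis [0.323 0.947] 71.2
hub1 39 c [485.2 -99.5] size [15.4 15.9] ang 83.5 z [21.1 25.6 29.3]
```

View pics/w27.png

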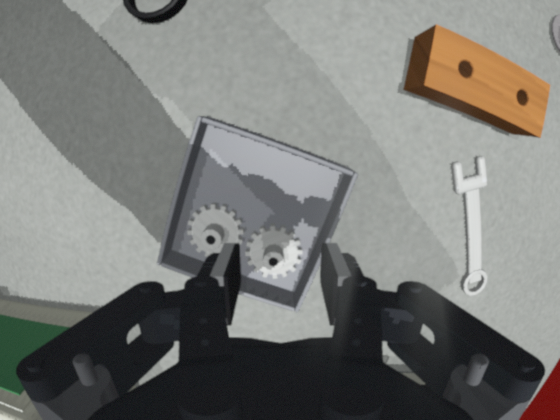

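>>> move_arm(
  series=[
    [[0.2,5,0,0,0,-4,0.45],[0.2,5,0,0,0,-4,0.45],[0.2,5,0,0,0,-4,0.45],[0.2,5,0,0,0,-4,0.45],[0.2,5,0,0,0,-4,0.45]],
  ],
)

```text
clock: 51.05
eef_pos: [0.4869, -0.1131, 0.13]
tool_rot: [0.77, 0.638, 0.001, -0.0]
ft_force: [1.6, 0.3, -0.7]
grip_width: 0.0386
```

>>> move_arm(
  series=[
    [[0.2,5,0,0,0,-4,0.45],[0.2,5,-1,0,0,-4,0.45],[0.2,3,-1,0,0,0,0.45],[0,0,0,0,0,0,0.45],[0,0,0,0,0,0,0.45]],
  ],
)

```text
clock: 51.55
eef_pos: [0.4921, 0.0227, 0.1096]
tool_rot: [0.811, 0.585, 0.001, -0.0]
ft_force: [0.3, 0.0, 0.4]
grip_width: 0.0381
```

Run:
```python
from h import *
state(); wsnap('w28'); P=wcloud('w28'); pca(P,.009,.03,(.497,.028),.05,'st1')
```

```text
t 51.55 pos [492.1  22.7 109.6] jaw -18.45 z [ 0.002  0.002 -1.   ] F [0.3 0.  0.4] T [ 0.02  0.02 -0.  ] w 38.1 q [ 0.05  0.31 -0.23  1.03  0.    1.94]
st1 1347 rect [495.7  28. ] [55.6 14. ] mean [495.8  28.8  14.1] long axis [0.317 0.948] 71.5
```

>>> move_arm(
  series=[
    [[0.3,0.5,0,0,0.2,0,0.45],[0,0,-3,0,0,0,0.45],[0,0,-3,0,0,0,0.45],[0,0,-1.5,0,0,0,0.45],[0,0,0,0,0,0,0.45]],
  ],
)

```text
clock: 52.1
eef_pos: [0.4995, 0.0221, 0.035]
tool_rot: [0.814, 0.58, 0.003, 0.001]
ft_force: [0.3, -0.1, 0.2]
grip_width: 0.0385
```

Run:
```python
from h import *
state()
```

```text
t 52.1 pos [499.5  22.1  35. ] jaw -19.08 z [ 0.005  0.002 -1.   ] F [ 0.3 -0.1  0.2] T [0.01 0.06 0.01] w 38.5 q [ 0.04  0.41 -0.31  0.84  0.    1.95]
```

>>> move_arm(
  series=[
    [[-0.4,0.6,0,0,0.3,0.5,0.45],[0,0,-1,0,0,0,0.45],[0,0,-1,0,0,0,0.45],[0,0,-0.9,0,0,0,0.45],[0,0,0,0,0,0,0.45]],
  ],
)

```text
clock: 52.6
eef_pos: [0.4983, 0.0269, 0.0067]
tool_rot: [0.813, 0.583, 0.003, 0.001]
ft_force: [0.3, -0.4, -0.3]
grip_width: 0.0383
```

Run:
```python
from h import *
state()
```

```text
t 52.6 pos [498.3  26.9   6.7] jaw -18.74 z [ 0.005  0.002 -1.   ] F [ 0.3 -0.4 -0.3] T [ 0.02  0.05 -0.04] w 38.3 q [ 0.05  0.45 -0.34  0.77  0.    1.95]
```

>>> move_arm(
  series=[
    [[-0.25,0.1,-0.3,0,0.2,0,0.45],[0,0,0,0,0,0,0.1],[0,0,0,0,0,0,0],[0,0,0,0,0,0,0],[0,0,0,0,0,0,0]],
  ],
)

```text
clock: 53.1
eef_pos: [0.4963, 0.0282, 0.0043]
tool_rot: [0.813, 0.583, 0.002, 0.0]
ft_force: [-0.1, 0.6, -0.1]
grip_width: 0.012
```

>>> move_arm(
  series=[
    [[0,0,3,0,0,0,0],[0,0,4,0,0,0,0],[-0.5,1,3,0,0,4,0],[-1.2,4,1,0,0,4,0],[-1.3,4.5,0,0,0,4,0]],
  ],
)

```text
clock: 53.6
eef_pos: [0.466, 0.1214, 0.118]
tool_rot: [0.748, 0.663, 0.001, 0.001]
ft_force: [1.0, 0.5, -0.3]
grip_width: 0.0118
```

>>> move_arm(
  series=[
    [[-1.3,4.5,0,0,0,4,0],[-1.3,4.5,0,0,0,4,0],[-1.3,4.5,0,0,0,4,0],[-1.3,4.5,0,0,0,4,0],[-1.3,4,0,0,0,0,0]],
  ],
)

```text
clock: 54.1
eef_pos: [0.3991, 0.3497, 0.1209]
tool_rot: [0.645, 0.764, 0.005, 0.002]
ft_force: [0.4, -0.7, -0.5]
grip_width: 0.0122
```

Run:
```python
from h import *
lt()
```

```text
long frame -42.4 -19.5
t 54.1 pos [399.1 349.7 120.9] jaw 9.67 z [ 0.009  0.006 -1.   ] F [ 0.4 -0.7 -0.5] T [ 0.01  0.03 -0.  ] w 12.2 q [ 0.72  0.37 -0.12  1.08 -0.    2.12]
```

>>> move_arm(
  series=[
    [[0,1.5,0,-0.3,0.4,0,0],[0,0,-2,0,0,0,0],[0,0,-3,0,0,0,0],[0,0,-1,0,0,0,0],[0,0,0,0,0,0,0]],
  ],
)

```text
clock: 54.6
eef_pos: [0.3963, 0.3736, 0.0606]
tool_rot: [0.64, 0.768, 0.003, 0.0]
ft_force: [-0.8, -0.1, 0.5]
grip_width: 0.0117
```

Run:
```python
from h import *
lt()
```

```text
long frame -42.0 4.6
t 54.6 pos [396.3 373.6  60.6] jaw 10.38 z [ 0.005  0.005 -1.   ] F [-0.8 -0.1  0.5] T [-0.03 -0.02 -0.02] w 11.7 q [ 0.76  0.46 -0.16  0.95  0.    2.15]
```

>>> move_arm(
  series=[
    [[0,-0.3,-2,0,0.2,0,0],[0,0,-2,0,0,0,0],[0,0,-0.3,0,0,0,0],[0,0,0,0,0,0,0],[0,0,0,0,0,0,0]],
  ],
)

```text
clock: 55.1
eef_pos: [0.3997, 0.3716, 0.0221]
tool_rot: [0.641, 0.767, 0.006, -0.001]
ft_force: [-0.6, -0.2, 0.4]
grip_width: 0.0118
```

Run:
```python
from h import *
lt()
```

```text
long frame -39.0 2.1
t 55.1 pos [399.7 371.6  22.1] jaw 10.23 z [ 0.006  0.01  -1.   ] F [-0.6 -0.2  0.4] T [-0.01  0.06  0.04] w 11.8 q [ 0.75  0.5  -0.2   0.86  0.    2.14]
```

>>> move_arm(
  series=[
    [[0,0,-0.5,-0.4,0.3,0,0],[0,0,0,0,0,0,0],[0,0,0,0,0,0,0.28],[0,0,0,0,0,0,0.28],[0,0,0,0,0,0,0.28]],
  ],
)

```text
clock: 55.6
eef_pos: [0.4019, 0.3735, 0.0205]
tool_rot: [0.641, 0.767, 0.004, -0.0]
ft_force: [0.0, 0.8, -0.2]
grip_width: 0.0238
```

>>> move_arm(
  series=[
    [[0,0,2,0,0,0,0.28],[0,0,3,0,0,0,0.28],[0,0,3,0,0,0,0.35],[0,-1,3,0,0,0,0.5],[0.8,-4,1,0,0,0,0.5]],
  ],
)

```text
clock: 56.1
eef_pos: [0.4074, 0.3242, 0.142]
tool_rot: [0.639, 0.769, 0.002, -0.001]
ft_force: [0.8, -0.5, 0.2]
grip_width: 0.043
```

Run:
```python
from h import *
state(); wsnap('w29')
```

```text
t 56.1 pos [407.4 324.2 142. ] jaw 10.58 z [ 0.002  0.004 -1.   ] F [ 0.8 -0.5  0.2] T [ 0.   -0.02  0.01] w 43.0 q [ 0.67  0.33 -0.11  1.13  0.    2.06]
```

View pics/w29.png

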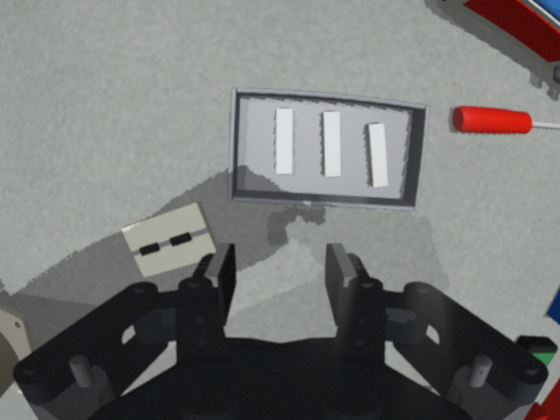

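All three standoffs lie flat in the long tray at px (285,141), (331,144), (377,155). Last one is gear1.

>>> move_arm(
  series=[
    [[0.9,-4.8,0,0,0,0,0.5],[0.9,-4.8,0,0,0,0,0.5],[0.9,-4.8,0,0,0,0,0.5],[0.9,-4.8,0,0,0,0,0.5],[0.9,-4.8,0,0,0,0,0.5]],
  ],
)

```text
clock: 56.65
eef_pos: [0.4532, 0.0775, 0.1443]
tool_rot: [0.638, 0.77, 0.003, 0.003]
ft_force: [2.2, -0.0, -0.6]
grip_width: 0.0429
```

>>> move_arm(
  series=[
    [[0.9,-4.8,0,0,0,0,0.5],[0.9,-4.8,-1,0,0,0,0.5],[0.6,-4,-1,0,0,0,0.5],[0.3,-1,0,0,0,0,0.5],[0,0,0,0,0,0,0.5]],
  ],
)

```text
clock: 57.15
eef_pos: [0.4805, -0.0778, 0.1247]
tool_rot: [0.642, 0.767, 0.004, 0.004]
ft_force: [-0.9, -0.0, 0.6]
grip_width: 0.0428
```

Run:
```python
from h import *
state(); wsnap('w30'); P=wcloud('w30'); comp(P,.02,.04,(.485,-.098),.025,'hub1')
```

```text
t 57.15 pos [480.5 -77.8 124.7] jaw 10.17 z [ 0.012  0.001 -1.   ] F [-0.9 -0.   0.6] T [ 0. -0. -0.] w 42.8 q [-0.16  0.28 -0.23  1.05  0.    1.23]
hub1 395 c [484.9 -98.7] size [16.5 17.1] ang 82.5 z [22.6 26.2 27.4]
```

>>> move_arm(
  series=[
    [[0.2,-1.0,0,0,0.6,0,0.5],[0.1,-0.8,-1,0,0,0,0.5],[0,0,-3,0,0,0,0.5],[0,0,-2.5,0,0,0,0.5],[0,0,0,0,0,0,0.5]],
  ],
)

```text
clock: 57.7
eef_pos: [0.4848, -0.0916, 0.0584]
tool_rot: [0.638, 0.77, 0.001, 0.001]
ft_force: [-0.4, -0.1, -0.1]
grip_width: 0.0429
```

Run:
```python
from h import *
state()
```

```text
t 57.7 pos [484.8 -91.6  58.4] jaw 10.79 z [ 0.003  0.001 -1.   ] F [-0.4 -0.1 -0.1] T [ 0.    0.06 -0.04] w 42.9 q [-0.19  0.37 -0.3   0.9   0.    1.19]
```

>>> move_arm(
  series=[
    [[0,-0.7,0,0,0,0,0.5],[0,0,-1,0,0,0,0.5],[0,0,-1.5,0,0,0,0.5],[0,0,-1,0,0,0,0.5],[0,0,0,0,0,0,0.5]],
  ],
)

```text
clock: 58.2
eef_pos: [0.4878, -0.0986, 0.0246]
tool_rot: [0.636, 0.771, 0.003, 0.004]
ft_force: [0.4, 0.9, -0.1]
grip_width: 0.0429
```

Run:
```python
from h import *
state()
```

```text
t 58.2 pos [487.8 -98.6  24.6] jaw 10.96 z [ 0.009 -0.    -1.   ] F [ 0.4  0.9 -0.1] T [0.08 0.06 0.  ] w 42.9 q [-0.2   0.42 -0.33  0.81  0.    1.18]
```

>>> move_arm(
  series=[
    [[-0.3,0,-0.6,0,0.5,0,0.5],[0,0,-0.6,0,0,0,0.5],[0,0,0,0,0,0,0.2],[0,0,0,0,0,0,0],[0,0,0,0,0,0,0]],
  ],
)

```text
clock: 58.7
eef_pos: [0.4861, -0.0989, 0.0135]
tool_rot: [0.636, 0.771, 0.001, 0.001]
ft_force: [-0.5, -0.1, -0.4]
grip_width: 0.0149
```

Run:
```python
from h import *
state()
```

```text
t 58.7 pos [486.1 -98.9  13.5] jaw 10.97 z [ 0.003 -0.001 -1.   ] F [-0.5 -0.1 -0.4] T [-0.01 -0.02  0.  ] w 14.9 q [-0.2   0.44 -0.34  0.79 -0.    1.18]
```

>>> move_arm(
  series=[
    [[0,0,2,0,0,0,0],[0,0,4,0,0,0,0],[-0.2,-2,3,0,0,0,0],[-0.5,-4.5,1,0,0,0,0],[-0.5,-4.5,0,0,0,0,0]],
  ],
)

```text
clock: 59.2
eef_pos: [0.4731, -0.2068, 0.1173]
tool_rot: [0.632, 0.775, 0.0, 0.0]
ft_force: [1.0, 0.7, -1.2]
grip_width: 0.0151
```

>>> move_arm(
  series=[
    [[-0.5,-4.5,0,0,0,0,0],[-0.5,-4.5,0,0,0,0,0],[-0.4,-3.5,0,0,0,0,0],[0,-0.5,0,0,0,0,0],[0,0,0,0,0,0,0]],
  ],
)

```text
clock: 59.7
eef_pos: [0.4581, -0.3478, 0.1199]
tool_rot: [0.634, 0.773, 0.0, 0.004]
ft_force: [-0.1, 0.2, -1.4]
grip_width: 0.0152
```

Run:
```python
from h import *
sq()
```

```text
sq frame -2.8 23.6
t 59.7 pos [ 458.1 -347.8  119.9] jaw 11.26 z [ 0.007 -0.005 -1.   ] F [-0.1  0.2 -1.4] T [0.06 0.02 0.04] w 15.2 q [-0.65  0.45  0.01  1.12  0.    0.72]
```

>>> move_arm(
  series=[
    [[0.2,0.3,-1,0.3,0.4,0,0],[0,0,-3,0,0,0,0],[0,0,-2,0,0,0,0],[0,0,0,0,0,0,0],[0,0,0,0,0,0,0]],
  ],
)

```text
clock: 60.2
eef_pos: [0.4614, -0.3374, 0.0569]
tool_rot: [0.631, 0.775, 0.001, -0.002]
ft_force: [0.1, 0.0, 0.3]
grip_width: 0.0151
```

Run:
```python
from h import *
sq()
```

```text
sq frame -1.4 34.4
t 60.2 pos [ 461.4 -337.4   56.9] jaw 11.69 z [-0.002  0.004 -1.   ] F [0.1 0.  0.3] T [-0.04 -0.   -0.  ] w 15.1 q [-0.63  0.51 -0.07  0.99  0.    0.73]
```

>>> move_arm(
  series=[
    [[0,-0.9,0,0,0,0,0],[0,0,0,0,0,0,0],[0,0,-1.5,0,0,0,0],[0,0,-1.5,0,0,0,0],[0,0,0,0,0,0,0]],
  ],
)

```text
clock: 60.7
eef_pos: [0.4655, -0.3482, 0.0315]
tool_rot: [0.63, 0.776, 0.001, 0.003]
ft_force: [-0.4, 0.8, -0.4]
grip_width: 0.0151
```

Run:
```python
from h import *
sq()
```

```text
sq frame 4.5 24.5
t 60.7 pos [ 465.5 -348.2   31.5] jaw 11.83 z [ 0.006 -0.001 -1.   ] F [-0.4  0.8 -0.4] T [0.03 0.04 0.05] w 15.1 q [-0.64  0.55 -0.08  0.93  0.    0.72]
```

>>> move_arm(
  series=[
    [[-0.2,0,-0.5,0,0.3,0,0],[0,0,-0.5,0,0,0,0],[0,0,0,0,0,0,0],[0,0,0,0,0,0,0.32],[0,0,0,0,0,0,0.32]],
  ],
)

```text
clock: 61.2
eef_pos: [0.4653, -0.35, 0.0245]
tool_rot: [0.631, 0.776, -0.0, 0.003]
ft_force: [-0.7, 0.6, 0.2]
grip_width: 0.0275
```

>>> move_arm(
  series=[
    [[0,0,0,0,0,0,0.32],[0,0,2,0,0,0,0.32],[0,0,4,0,0,0,0.32],[0,0,4,0,0,0,0.4],[-1,3,4,0,0,0,0.45]],
  ],
)

```text
clock: 61.7
eef_pos: [0.4522, -0.3199, 0.1609]
tool_rot: [0.632, 0.775, -0.001, -0.003]
ft_force: [-0.1, 0.4, 0.8]
grip_width: 0.0384
```

>>> move_arm(
  series=[
    [[-2,3,2,0,0,0,0.5],[-2,3,2,0,0,0,0.5],[0,0,0,0,0,0,0.5],[0,0,0,0,0,0,0.5],[0,0,0,0,0,0,0.5]],
  ],
)

```text
clock: 62.2
eef_pos: [0.4141, -0.2585, 0.2109]
tool_rot: [0.631, 0.776, 0.0, 0.006]
ft_force: [0.3, -0.1, -0.3]
grip_width: 0.0427
```

Run:
```python
from h import *
state(); snap('scene','sc31'); P=cloud('scene',np.load('pics/sc31.npy'))
for c in [(.4265,-.3948),(.4803,-.4038),(.463,-.347)]: comp(P,.025,.045,c,.018,'hub')
for c in [(.400,.372),(.442,.377),(.4825,.377)]: pca(P,.013,.028,c,.03,'st')
comp(P,.085,.1,(.6263,-.0305),.02,'pivot top'); comp(P,.085,.1,(.632,.005),.015,'lock top'); pca(P,.044,.055,(.64,.08),.06,'link tail')
for t in ['screwdriver','spool','meter','tape_roll','wrench','breadboard','gear0','standoff0']:
    print(t,[(np.round(r['at'],3).tolist(),round(r['confidence'],2)) for r in bot.find_in('scene',t)])
```

```text
t 62.2 pos [ 414.1 -258.5  210.9] jaw 11.76 z [ 0.009 -0.006 -1.   ] F [ 0.3 -0.1 -0.3] T [-0.   -0.02 -0.02] w 42.7 q [-0.56  0.22 -0.08  1.26 -0.    0.81]
hub 41 c [ 428.1 -393.6] size [16.8 17.5] ang 56.7 z [26.  29.8 33.5]
hub 43 c [ 481.4 -403.7] size [16.2 16.1] ang 58.7 z [27.3 30.3 32.2]
hub 39 c [ 466.2 -349. ] size [17.6 15.1] ang 14.2 z [26.3 30.2 32.3]
st 113 rect [403.2 371.9] [17.5 56.4] mean [403.8 371.1  17.9] long axis [-0.198  0.98 ] 101.4
st 112 rect [441.9 377.4] [15.8 56.9] mean [442.7 377.4  17.5] long axis [-0.214  0.977] 102.4
st 116 rect [483.8 377.3] [15.6 57.5] mean [484.2 376.6  17.8] long axis [-0.294  0.956] 107.1
pivot top 80 c [627.3 -30.1] size [20.4 21.1] ang 66.2 z [86.5 92.1 95.1]
lock top 40 c [632.5   5. ] size [13.2 13.5] ang 43.4 z [86.6 91.2 93.7]
link tail 574 rect [643.1  65.9] [85.4 64.8] mean [642.9  62.8  50. ] long axis [0.149 0.989] 81.4
screwdriver [([0.612, 0.439, 0.023], 0.58), ([0.486, -0.401, 0.01], 0.38)]
spool [([0.768, -0.11, 0.04], 0.64)]
meter [([0.806, 0.103, 0.031], 0.83)]
tape_roll []
wrench [([0.671, -0.35, 0.008], 0.78)]
breadboard [([0.316, 0.26, 0.01], 0.59)]
gear0 [([0.65, -0.014, 0.059], 0.73), ([0.471, -0.349, 0.013], 0.72), ([0.486, -0.4, 0.01], 0.69), ([0.431, -0.39, 0.013], 0.5)]
standoff0 [([0.448, 0.376, 0.014], 0.65), ([0.407, 0.368, 0.023], 0.42)]
```

View pics/sc31.png

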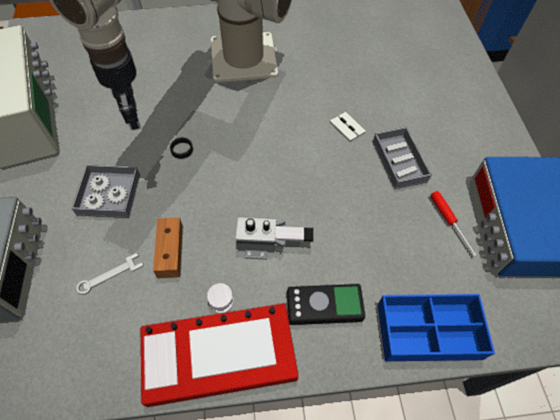

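The scene view shows three gears in the square tray (around px 105,187), three standoffs in the long tray (around 402,158) and both pins in the bracket. The bystanders are unmoved; the tape roll is still at (181,148). I hand the job in.

```bash
python3 -c "
from workcell import bot
print(bot.job_done())"
```

```text
the job is handed in; nothing more can be done
None
```

The link is coupled to the bracket and the loose hardware is cleared. I handed the job in at about 62 s of the 210 s allowed; it reports no verdict.

- **Assembly:** I slid the link in until it met the stop with about a 5 N reaction. The pivot pin went in next, then the lock pin. In the last scene picture both knob tops read about 91–92 mm against the expected 92 mm, within about 1 mm of their hole positions. I did not measure the tilt of the seated pins; they only look upright in the pictures.
- **Hardware:** All six pieces were present. The three gears sit in the square tray with hub tops near 30 mm, and the three standoffs lie flat in the long tray. Standoff1 was knocked about 4 cm during the run, so I found it again before picking it up.
- **Bystanders:** The network put five of the six within about 7 mm of their first positions. It missed the tape roll, which the picture shows where it was at the start.
- **Disagreement:** The network's top "gear" hit in the last look was on the bracket; I took it as a false report, because all three gears are visible in the tray.

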